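# Put the baking sheets and the slicer blade away

### The arm

A 6-joint arm with a two-finger parallel gripper is mounted at the origin on the work surface. World frame = base frame: x ahead of the robot, y to its left, z up, the work surface at z = 0. Lengths are in m, angles in degrees, forces in N, time in s.
With the tool pointing down it reaches from about 0.4 to 0.825 m from the base axis. Payload 7 kg.
Tool frame: the origin (TCP) lies between the finger pads; the fingertips stand 19 mm ahead of it and the grasp point (between the pads) is the TCP; z points along the fingers, y is the line along which they close (so a half turn about z gives the same grasp; the last joint's range is limited). The gripper opens to 88 mm and grips with 3 to 60 N. Pads are 19 mm wide; open, the fingers measure 130 mm over their backs; the gripper's body (78 mm by 193 mm) begins 47 mm behind the grasp point.
Start: joints at [85.434, 20.546, 0.682, 0, -70.136, -16.507], TCP at [0.243, 0.63, 0.246] pointing down, gripper open.
Joint ranges: [-176.03, 176.03], [-82.01, 121.73], [-58.28, 71.71], [-173.87, 95.51], [-174.79, -0.11], [-173.66, 173.66]. Speed limits (degrees/s): [136.94, 136.94, 172.46, 180, 180, 180].

### API

Orientations are given as [roll, pitch, yaw] about the fixed x, y, z axes, in that order (R = Rz(yaw) Ry(pitch) Rx(roll)).
In Python, from plant import r gives the robot as it stands. The module is installed in compiled form; this text tells all that it offers.
- The arm moves only by the shell command python3 -m pendant 'ROWS' [OPENING] [FORCE]. ROWS is JSON, a list of rows, each a list of 6 numbers: the shift along the tool's x, y, z in mm, then the turn, a rotation vector about the tool's x, y, z in rad. In form: [[tx, ty, tz, wx, wy, wz], ...]. A call has 1 to 20 rows; each row is the pose to reach, as a shift and turn from the pose commanded when the call began, along the tool's axes at that moment; what a row does not reach only later rows make up. A row lasts 1/8 s, in which the tool goes at most 62.5 mm and 10.7 degrees, less where a joint would pass 70% of its speed; a pose out of reach is approached as far as the arm can. A call with a gripper value outside its range is refused whole. OPENING is the finger opening in mm, from 0 to 87.6, set as the call begins (- or left out, the last holds). The fingers move at their own pace and stop on an object; FORCE is the grip in N (left out, the last holds). Time passes only in rows, so rows that repeat a pose let the fingers close. It gives the time, the measured TCP pose, the force, the opening and the grip force at its end, in the units of the state.
- r.get_state(): the state, without advancing time (a new reading comes with each control period).
- r.capture(name): name is "scene" or "top" or "wrist"; returns the picture (384x512x3 uint8, red, green, blue); there is no depth.
- r.camera_params(name): a dict with "mtx" (3x3 intrinsics, pixels), "rvec" (rotation vector, rad) and "tvec" (3), from world to camera coordinates, as OpenCV has them; the wrist camera has in their place "mount" (4x4, takes a point from camera to tool coordinates, whose origin is the TCP and whose axes are the flange's). Camera axes: x right, y down, z forward; pixel columns grow to the right and rows downward; lengths in m; the calibration is good to about 2 mm. A picture is of the moment at which its call begins: read the wrist's pose just before it. camera_params takes no time and is no camera call.
- r.close_job(): hands the job in; it is judged then, once.
The state is a dict: "time_s": time; "joints": joint angles; "qd": joint speeds; "joint_torque": joint torques, N m; "tcp_pos": TCP position; "eef_rot": TCP orientation; "contact_force": force on the tool from outside, world axes, zero at the start; "moment": the same for the moment, N m; "gripper_width": finger opening in m; "gripper_force": force on a finger pad.
Only numpy, scipy, OpenCV 4.12 (cv2) and the standard library are available. Lean on these libraries where they do the work, as an engineer would, in place of code of your own. Each camera call takes 0.05 s, during which the arm holds its last target. There are 200 camera calls.

### The job

Tidy up after baking: slide every baking sheet that is out on the worktop fully home onto the rail pair of the cooling rack whose coloured tips match its grip. Pull open the drawer, lay the slicer blade flat and straight on its wooden rest with the notch over the brass pin, and push the drawer fully shut with the blade still in place. Leave the jars and the mug alone.

Things in the scene. Friction and masses are not known exactly. Their poses are not given: they have to be found in the camera images.
- sheet_blue: baking sheet with blue grip; may be absent. Origin: underside, below the grip's middle; x from grip to plate, z up. Grip: upright block 12 (x) by 60 mm (y), from the underside to 42 mm up. A tongue 40 wide, 4 thick joins it to the aluminium plate: x = 85 to 225 mm, 120 wide, 4 thick, rim to 12 mm above the underside. About 180 g, balance point about x = 135 mm
- sheet_yellow: baking sheet with yellow grip; may be absent. Origin: underside, below the grip's middle; x from grip to plate, z up. Grip: upright block 12 (x) by 60 mm (y), from the underside to 42 mm up. A tongue 40 wide, 4 thick joins it to the aluminium plate: x = 85 to 225 mm, 120 wide, 4 thick, rim to 12 mm above the underside. About 180 g, balance point about x = 135 mm
- sheet_red: baking sheet with red grip; may be absent. Origin: underside, below the grip's middle; x from grip to plate, z up. Grip: upright block 12 (x) by 60 mm (y), from the underside to 42 mm up. A tongue 40 wide, 4 thick joins it to the aluminium plate: x = 85 to 225 mm, 120 wide, 4 thick, rim to 12 mm above the underside. About 180 g, balance point about x = 135 mm
- home_blue (a point): where sheet_blue's origin lies when it is fully home on the blue-tipped rail pair: the rack's bottom pair, 28 to 40 mm above the worktop. x points into the rack along the rails, y across, z up; z = 0 is the rails' top faces. Rails run x = 80 to 230 mm; the back stop is met 1 mm past home. 160 mm short of home the sheet is clear of the rack
- rails_blue: the blue-tipped rail pair, fixed: two steel ledges 150 mm long (x), 21 wide, 90 apart, outer side guards 14 mm high and 130 apart (sheet play 5 mm each side), blue back stop bar 14 mm high. Origin: its centre, at the ledges' top faces; x points to the back
- home_yellow (a point): where sheet_yellow's origin lies when it is fully home on the yellow-tipped rail pair: the rack's middle pair, 92 to 108 mm above the worktop. x points into the rack along the rails, y across, z up; z = 0 is the rails' top faces. Rails run x = 80 to 230 mm; the back stop is met 1 mm past home. 160 mm short of home the sheet is clear of the rack
- rails_yellow: the yellow-tipped rail pair, fixed: two steel ledges 150 mm long (x), 21 wide, 90 apart, outer side guards 14 mm high and 130 apart (sheet play 5 mm each side), yellow back stop bar 14 mm high. Origin: its centre, at the ledges' top faces; x points to the back
- home_red (a point): where sheet_red's origin lies when it is fully home on the red-tipped rail pair: the rack's top pair, 160 to 175 mm above the worktop. x points into the rack along the rails, y across, z up; z = 0 is the rails' top faces. Rails run x = 80 to 230 mm; the back stop is met 1 mm past home. 160 mm short of home the sheet is clear of the rack
- rails_red: the red-tipped rail pair, fixed: two steel ledges 150 mm long (x), 21 wide, 90 apart, outer side guards 14 mm high and 130 apart (sheet play 5 mm each side), red back stop bar 14 mm high. Origin: its centre, at the ledges' top faces; x points to the back
- rack: dark wire cooling rack, fixed, 170 mm deep, 158 wide, 194 high; front (-x) open. Origin: centre of its underside; x points to the back. Sheets that are home have their grips in one upright line 80 mm out from the rails' front ends, so an upper sheet's grip blocks the room over a lower one: fill lower pairs first, and take an upper sheet out to reach a lower one
- unit_drawer0 (a joint): how far the drawer of the low white drawer unit is pulled out, m: 0 shut, at most 0.166; about 1 N of friction, stays where it is left
- unit_drawer0_handle (a point): middle of the drawer's bar handle: round, 11 mm thick, 110 long, 35 mm off the grey drawer front, axis 66 mm above the worktop; moves with the drawer. x points into the unit (the drawer pulls out towards -x), y along the bar. With the drawer shut, the unit's roof begins 50 mm behind the bar, 90 mm above the worktop
- unit: low drawer unit, fixed: 240 mm deep, 220 wide, 90 high. Origin: centre of its underside; x points from front to back. The blade starts on its roof
- pin (a point): brass pin (8 mm thick, 14 tall, tapered tip) of the wooden blade rest in the drawer: pin axis at the rest's top face, 32 mm above the worktop; moves with the drawer. x into the unit, y along the rest. It is 111 mm behind the handle bar, 40 mm to its left (+y). Rest: 30 mm wide, 90 mm long to -y of the pin, where a stop 8 mm high ends it. Drawer walls to 68 mm, front to 78 mm above the worktop
- blade: slicer blade: flat steel plate 46 mm (x) by 100 (y) by 4, 80 g, U-notch in the middle of its +y end; on top a black upright grip ridge, 12 mm in x, 60 in y, from 4 to 24 mm above the underside, centred 4 mm to -y of the middle. Origin: centre of its underside; z up
- notch (a point): the blade's point that belongs on the pin's axis: on the underside, 40 mm from the blade's origin along +y, 6 mm outside the notch's root; the notch is 12 mm wide and open to +y. Axes as the blade's. On the pin the blade has about 2 mm of play each way
- jar_salt: white salt jar, 52 mm wide, 85 high, loose; stands beyond the sheets and is to be left alone. Origin: centre of its underside.
- jar_spice: amber spice jar, 52 mm wide, 85 high, loose; stands beyond the sheets and is to be left alone. Origin: centre of its underside.
- mug: blue mug, 80 mm wide, 90 high, loose; stands beyond the sheets and is to be left alone. Origin: centre of its underside.
Not all that is in view belongs to the job. There is more than one size of the blade; the job needs the largest.

How it is judged (in metres and radians):
On the way, in this order (a step that is already met when the one before it is completed fails the run):
1. the drawer is pulled open (value of joint unit_drawer0 above 0.09 m), for 0.2 s.
2. the blade lies on its rest, notch over the pin (horizontal distance between notch and pin below 0.005 m and z of notch in the frame of pin between -0.003 and 0.003 m and angle between the y axis of notch and the y axis of pin, either way round below 0.15 rad and angle between blade's own z axis and vertical below 0.08 rad), for 0.2 s.
3. the drawer is shut on the blade (all of step 2 and value of joint unit_drawer0 below 0.008 m), for 0.2 s.
At the end, for the whole second after the job is handed in: Every sheet present rests level on its own colour's rails, within 10 mm of home along them, 8 mm across, 4 mm in height, 0.1 rad straight. The blade lies flat on its rest, notch within 5 mm of the pin, 0.15 rad straight; the drawer is shut to within 8 mm. All at rest (all of step 3 and linear speed of each of blade, sheet_blue, sheet_yellow, sheet_red below 0.02 m/s and x of sheet_blue in the frame of home_blue between -0.01 and 0.006 m and y of sheet_blue in the frame of home_blue between -0.008 and 0.008 m and z of sheet_blue in the frame of home_blue between -0.004 and 0.004 m and angle between the x axis of sheet_blue and the x axis of home_blue, either way round below 0.1 rad and angle between each of sheet_blue, sheet_yellow, sheet_red's own z axis and vertical below 0.06 rad and x of sheet_yellow in the frame of home_yellow between -0.01 and 0.006 m and y of sheet_yellow in the frame of home_yellow between -0.008 and 0.008 m and z of sheet_yellow in the frame of home_yellow between -0.004 and 0.004 m and angle between the x axis of sheet_yellow and the x axis of home_yellow, either way round below 0.1 rad and x of sheet_red in the frame of home_red between -0.01 and 0.006 m and y of sheet_red in the frame of home_red between -0.008 and 0.008 m and z of sheet_red in the frame of home_red between -0.004 and 0.004 m and angle between the x axis of sheet_red and the x axis of home_red, either way round below 0.1 rad); the robot touches nothing.
It fails at once if the salt jar is knocked over or pushed away (more than 50 mm) (angle between jar_salt's own z axis and vertical above 0.6 rad or distance of jar_salt from where it was at the start of the episode above 0.05 m).
It fails at once if the spice jar is knocked over or pushed away (more than 50 mm) (angle between jar_spice's own z axis and vertical above 0.6 rad or distance of jar_spice from where it was at the start of the episode above 0.05 m).
It fails at once if the mug is knocked over or pushed away (more than 50 mm) (angle between mug's own z axis and vertical above 0.6 rad or distance of mug from where it was at the start of the episode above 0.05 m).
Of sheet_blue, sheet_yellow, sheet_red only 2 to 3 are there at a start; the rules pass over those that are not, and their reading is None.
At some moment in a run one of sheet_blue, sheet_yellow, sheet_red may be knocked a few centimetres aside while the robot is not near it.
It also fails if it takes over 210 s, if anything falls off the work surface, if the arm or the gripper's body presses on something with over 40 N, if the wrist force passes 120 N, or if a joint passes its speed limit or range.

## Working session

There is one attempt and no reset: what is moved stays moved. The work goes in short steps, Python scripts to look and compute and a shell command to move; the robot and the scene stay as the last step left them, time stands still between calls to the robot, and variables do not carry over. Pictures are saved under pics/ and viewed, at most 14 in all, crops included, and the job is handed in when it is done.

```bash
mkdir -p pics; python3 - <<'E'
from plant import r
import cv2
for n in("scene","top","wrist"):
    im=r.capture(n); cv2.imwrite(f"pics/{n}0.png",im[:,:,::-1]); 
    p=r.camera_params(n); print(n,{k:v.round(4).tolist() if hasattr(v,'round') else v for k,v in p.items()})
a=cv2.imread("pics/scene0.png");b=cv2.imread("pics/top0.png")
s=r.get_state();print(s)
E
```

```text
scene {'mtx': [[431.0736, 0.0, 247.5081], [0.0, 431.0736, 188.0208], [0.0, 0.0, 1.0]], 'rvec': [1.7441, 1.9724, -0.6662], 'tvec': [0.1808, -0.3086, 2.023]}
top {'mtx': [[352.3902, 0.0, 251.2747], [0.0, 352.3902, 192.0896], [0.0, 0.0, 1.0]], 'rvec': [2.1776, -2.1138, 0.1329], 'tvec': [-0.0995, 0.5277, 1.2069]}
wrist {'mtx': [[328.3584, 0.0, 253.2163], [0.0, 328.3584, 191.2672], [0.0, 0.0, 1.0]], 'mount': [[-0.0003, -0.9641, -0.2654, 0.0701], [1.0, -0.0005, 0.0008, 0.0004], [-0.0009, -0.2654, 0.9641, -0.1379], [0.0, 0.0, 0.0, 1.0]]}
{'time_s': 0.15, 'joints': array([ 8.54361543e+01,  2.05824116e+01,  6.46443823e-01, -1.38376022e-02,
       -7.01368705e+01, -1.65067470e+01]), 'qd': array([ 0.00243438, -0.11390361,  0.23617836,  0.0520483 ,  0.07204558,
        0.04671109]), 'joint_torque': array([-2.17503162e-03, -5.83273816e+01,  2.93290132e+01,  7.00124592e+00,
        8.82729742e-03, -1.16840347e-04]), 'tcp_pos': array([0.24257967, 0.62953529, 0.24484054]), 'eef_rot': array([ 1.79926467e+02, -8.22330115e-03, -2.10752973e+01]), 'contact_force': array([ 0.34032326,  0.76890502, -0.04968322]), 'moment': array([-0.00717784,  0.05675411, -0.0048036 ]), 'gripper_force': 0.0, 'gripper_width': 0.08758330363074002}
```

View pics/scene0.png

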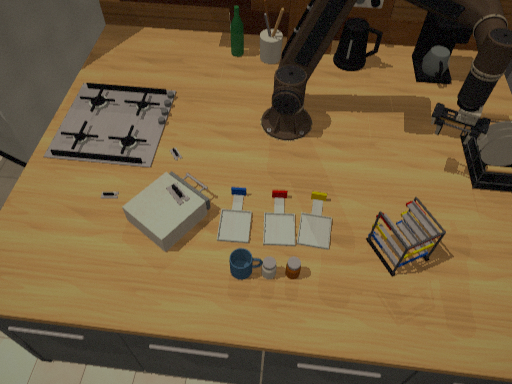

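View pics/top0.png

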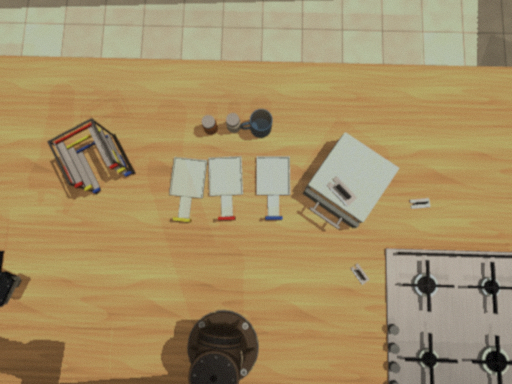

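The scene shows three sheets on the worktop. In the top view their grips are yellow (181,220), red (227,218) and blue (274,218). The rack is at about (90,155) and the drawer unit at about (350,180). There are three blade candidates in the top view: (342,188) on the unit roof, (421,203) and (360,273) on the worktop. The roof one fits, since it is the largest and "the blade starts on its roof". I'll confirm it with a crop.

```bash
cat > h.py <<'E'
import numpy as np, cv2
from plant import r
from scipy.spatial.transform import Rotation as Ro
def cam(n, st=None):
    p=r.camera_params(n)
    if 'mount' in p:
        st=st or r.get_state()
        T=np.eye(4);T[:3,:3]=Ro.from_euler('xyz',st['eef_rot'],degrees=True).as_matrix();T[:3,3]=st['tcp_pos']
        W=np.linalg.inv(T@np.array(p['mount'])); return np.array(p['mtx']),W[:3,:3],W[:3,3]
    return np.array(p['mtx']),cv2.Rodrigues(np.array(p['rvec'],float))[0],np.array(p['tvec']).ravel()
def shot(n,name=None):
    st=r.get_state(); c=cam(n,st); im=r.capture(n)[:,:,::-1].copy()
    if name: cv2.imwrite(f'pics/{name}.png',im)
    return im,c
def ray(c,uv,z):
    K,R,t=c; uv=np.atleast_2d(np.array(uv,float))
    d=(np.linalg.inv(K)@np.c_[uv,np.ones(len(uv))].T).T@R; o=-R.T@t
    return o+d*((z-o[2])/d[:,2])[:,None]
def proj(c,P):
    K,R,t=c; q=(np.atleast_2d(P)@R.T+t)@K.T; return q[:,:2]/q[:,2:]
HUE={'red':[(0,8),(172,180)],'yellow':[(22,34)],'blue':[(105,128)]}
def mask(im,col,s=120,v=60):
    h=cv2.cvtColor(im,cv2.COLOR_BGR2HSV); m=0
    for a,b in HUE[col]: m=m|cv2.inRange(h,(a,s,v),(b,255,255))
    return m
def blobs(m,amin=8):
    n,l,s,ce=cv2.connectedComponentsWithStats(m)
    return [(ce[i].round(1).tolist(),int(s[i,4]),s[i,:4].tolist()) for i in range(1,n) if s[i,4]>=amin]
E
python3 - <<'E'
from h import *
im=cv2.imread('pics/top0.png')
a=cv2.resize(im[105:210,40:145],None,fx=3.8,fy=3.8,interpolation=cv2.INTER_CUBIC)
b=cv2.resize(im[130:290,295:440],(399*145//160+38,399),interpolation=cv2.INTER_CUBIC)
cv2.imwrite('pics/crop1.png',np.hstack([a[:399],b]))
c=cam('top')
for col in HUE:
    for b in blobs(mask(im,col),10): print(col,b, ray(c,b[0],0.04)[0].round(3))
E
```

```text
red ([72.6, 133.2], 120, [54, 123, 38, 21]) [0.726 0.568 0.04 ]
red ([113.5, 165.4], 38, [109, 163, 10, 6]) [0.611 0.41  0.04 ]
red ([67.0, 173.5], 28, [63, 166, 9, 17]) [0.577 0.573 0.04 ]
red ([77.8, 184.5], 41, [74, 182, 9, 6]) [0.539 0.531 0.04 ]
red ([226.2, 217.9], 53, [218, 216, 17, 5]) [0.437 0.001 0.04 ]
yellow ([98.9, 129.4], 11, [98, 128, 3, 4]) [0.742 0.474 0.04 ]
yellow ([77.5, 141.1], 92, [66, 135, 23, 14]) [0.697 0.547 0.04 ]
yellow ([3.1, 138.9], 11, [1, 137, 6, 4]) [0.697 0.818 0.04 ]
yellow ([115.8, 156.9], 19, [113, 151, 6, 12]) [0.643 0.404 0.04 ]
yellow ([426.0, 163.4], 13, [423, 161, 6, 7]) [ 0.65  -0.698  0.04 ]
yellow ([120.9, 169.4], 34, [117, 167, 9, 6]) [0.598 0.382 0.04 ]
yellow ([87.3, 187.6], 34, [83, 185, 9, 6]) [0.529 0.496 0.04 ]
yellow ([34.5, 194.7], 11, [31, 193, 6, 6]) [0.498 0.681 0.04 ]
yellow ([180.3, 219.0], 70, [172, 216, 19, 6]) [0.428 0.16  0.04 ]
yellow ([334.9, 265.5], 10, [332, 265, 7, 2]) [ 0.286 -0.376  0.04 ]
yellow ([85.7, 270.4], 10, [83, 269, 6, 4]) [0.243 0.475 0.04 ]
yellow ([268.0, 284.7], 10, [266, 283, 5, 4]) [ 0.215 -0.15   0.04 ]
yellow ([27.5, 290.8], 10, [24, 289, 7, 5]) [0.169 0.667 0.04 ]
yellow ([140.2, 292.6], 12, [136, 291, 8, 4]) [0.175 0.282 0.04 ]
blue ([82.3, 148.5], 15, [77, 146, 11, 6]) [0.67  0.527 0.04 ]
blue ([127.5, 172.9], 13, [125, 171, 6, 5]) [0.586 0.358 0.04 ]
blue ([95.6, 190.2], 13, [93, 189, 6, 4]) [0.52  0.466 0.04 ]
blue ([273.5, 217.5], 32, [266, 217, 16, 2]) [ 0.443 -0.164  0.04 ]
```

View pics/crop1.png

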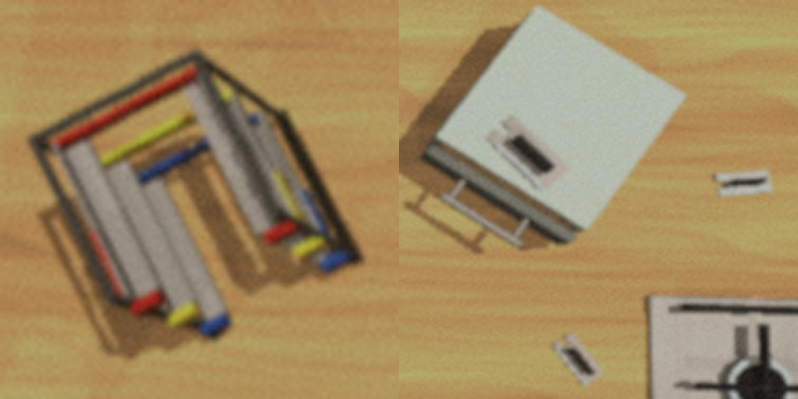

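The enlarged crop shows the roof blade, its plate around (530,155) in the crop, clearly longer than the two on the worktop at (742,182) and (577,358). Its notch end points up-left. The rack opens towards the robot, with red, yellow and blue tips.

```bash
cat >> h.py <<'E'
def row(pos,yaw,st=None):
    st=st or r.get_state(); R0=Ro.from_euler('xyz',st['eef_rot'],degrees=True)
    d=R0.inv().apply(np.array(pos)-st['tcp_pos'])*1000
    w=(R0.inv()*Ro.from_euler('xyz',[180,0,yaw],degrees=True)).as_rotvec()
    print('row',d.round(1).tolist(),w.round(3).tolist(),'len %.0f ang %.0f'%(np.linalg.norm(d),np.degrees(np.linalg.norm(w))))
def rack_est(c,tips):  # tips: col->(left uv,right uv)
    for col,z in(('blue',.04),('yellow',.108),('red',.175)):
        if col not in tips: continue
        P=ray(c,tips[col],z); m=P.mean(0); d=P[0]-P[1]; print(col,'front mid',m.round(4),'yaw %.2f'%(np.degrees(np.arctan2(d[1],d[0]))-90),'sep %.4f'%np.linalg.norm(d))
E
python3 - <<'E'
from h import *
c=cam('top'); im=cv2.imread('pics/top0.png')
rack_est(c,{'blue':[(95.6,190.2),(127.5,172.9)],'yellow':[(87.3,187.6),(120.9,169.4)],'red':[(77.8,184.5),(113.5,165.4)]})
g=cv2.inRange(cv2.cvtColor(im,cv2.COLOR_BGR2HSV),(0,0,140),(180,70,255)); 
for b in blobs(g,60): print(b, ray(c,b[0],.0)[0].round(3))
row([.485,.37,.40],-149)
E
```

```text
blue front mid [0.5531 0.4116 0.04  ] yaw 31.10 sep 0.1262
yellow front mid [0.5522 0.409  0.108 ] yaw 31.13 sep 0.1256
red front mid [0.5518 0.4073 0.175 ] yaw 30.88 sep 0.1255
([252.0, 31.0], 27573, [0, 0, 479, 66]) [ 1.164 -0.067  0.   ]
([232.2, 118.6], 106, [227, 113, 12, 12]) [ 0.81  -0.004  0.   ]
([207.6, 120.8], 111, [202, 116, 13, 11]) [0.799 0.088 0.   ]
([98.8, 146.0], 142, [89, 128, 22, 38]) [0.691 0.487 0.   ]
([354.2, 175.9], 4160, [309, 132, 90, 90]) [ 0.606 -0.456  0.   ]
([68.9, 161.5], 215, [58, 143, 23, 39]) [0.629 0.593 0.   ]
([83.7, 168.1], 387, [69, 148, 30, 40]) [0.606 0.535 0.   ]
([187.4, 182.0], 1507, [170, 157, 37, 61]) [0.566 0.151 0.   ]
([225.3, 180.5], 1518, [208, 156, 35, 60]) [0.575 0.013 0.   ]
([272.6, 179.7], 1557, [256, 156, 34, 60]) [ 0.583 -0.16   0.   ]
([419.7, 203.1], 127, [410, 198, 21, 11]) [ 0.513 -0.69   0.   ]
([324.4, 216.8], 70, [311, 204, 29, 24]) [ 0.453 -0.348  0.   ]
([449.8, 310.4], 11052, [386, 249, 126, 135]) [ 0.143 -0.78   0.   ]
([359.8, 274.2], 111, [351, 264, 18, 21]) [ 0.256 -0.472  0.   ]
([405.5, 371.4], 553, [389, 353, 31, 31]) [-0.061 -0.623  0.   ]
([507.2, 374.8], 137, [502, 366, 10, 18]) [-0.06  -0.963  0.   ]
row [319.6, 155.2, -154.9] [0.001, -0.002, 2.233] len 388 ang 128
```

```bash
python3 -m pendant '[[30,15,-150,0,0,0.18],[80,40,-155,0,0,0.36],[130,60,-155,0,0,0.54],[180,80,-155,0,0,0.72],[230,100,-155,0,0,0.9],[280,130,-155,0,0,1.08],[320,155,-155,0,0,1.26],[320,155,-155,0,0,1.44],[320,155,-155,0,0,1.62],[320,155,-155,0,0,1.8],[320,155,-155,0,0,1.98],[320,155,-155,0,0,2.16],[320,155,-155,0,0,2.233],[320,155,-155,0,0,2.233],[320,155,-155,0,0,2.233],[320,155,-155,0,0,2.233]]' 87 60
python3 - <<'E'
from h import *
im,c=shot('wrist','w1')
for col in HUE:
    for b in blobs(mask(im,col),30): print(col,b)
E
```

```text
time_s: 2.15
tcp_pos: [0.4856, 0.3701, 0.4005]
eef_rot: [-180.0, -0.0, -149.0]
contact_force: [-0.6, -0.2, 1.1]
gripper_width: 0.0871
gripper_force: 0.0
red ([204.6, 229.2], 233, [193, 224, 23, 12])
red ([305.1, 230.2], 223, [295, 224, 23, 13])
red ([314.1, 249.1], 35, [313, 242, 3, 14])
yellow ([147.3, 38.8], 468, [125, 21, 47, 37])
yellow ([211.2, 212.5], 182, [201, 208, 20, 10])
yellow ([298.7, 212.6], 178, [290, 208, 19, 11])
yellow ([255.2, 311.5], 629, [222, 306, 67, 11])
blue ([215.6, 200.2], 106, [208, 197, 16, 8])
blue ([293.7, 200.6], 98, [286, 198, 17, 7])
blue ([257.6, 290.4], 175, [226, 289, 58, 4])
```

View pics/w1.png

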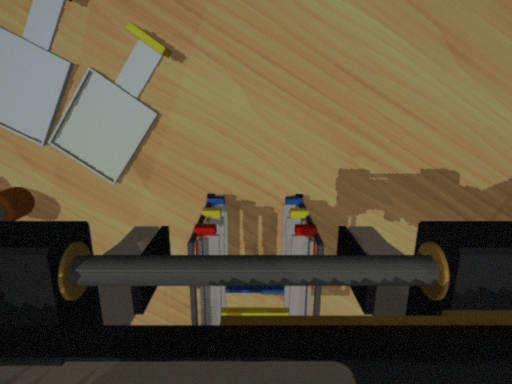

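The wrist view shows the rack mouth: blue tips at (216,200) and (294,200), yellow at (211,212) and (299,212), red at (205,229) and (305,230). The yellow sheet is at upper left.

```bash
python3 - <<'E'
from h import *
c=cam('wrist')
rack_est(c,{'blue':[(293.7,200.6),(215.6,200.2)],'yellow':[(298.7,212.6),(211.2,212.5)],'red':[(305.1,230.2),(204.6,229.2)]})
# front edge rows of the tips (smallest v), and stop bars
for z,l,rr in((.04,(208,197),(302,198)),(.108,(201,208),(308,208)),(.175,(193,224),(317,224))): print(ray(c,[l,rr],z).round(4).tolist())
print('tips front', ray(c,[(256,197)],.04).round(4), 'sheet yellow corner',ray(c,[(147.3,38.8)],.042).round(4))
# all grips from top, top-face centroid and plate pca
im,ct=shot('top','t1')
for col in HUE:
    m=mask(im,col,100,50); m[:,:150]=0; m[:200]=0; m[240:]=0; m[:,300:]=0
    for b in blobs(m,20):
        ys,xs=np.nonzero(m); P=ray(ct,np.c_[xs,ys],.038); print(col,b[1],P.mean(0).round(4))
g=cv2.inRange(cv2.cvtColor(im,cv2.COLOR_BGR2HSV),(0,0,140),(180,70,255)); g[:,:160]=0;g[:,300:]=0;g[:148]=0;g[230:]=0
g=cv2.morphologyEx(g,cv2.MORPH_OPEN,np.ones((15,15)))
for cn in cv2.findContours(g,0,2)[0]:
    q=ray(ct,cv2.boxPoints(cv2.minAreaRect(cn)),.008)[:,:2]; print('plate',q.mean(0).round(4),[np.degrees(np.arctan2(*(q[(i+1)%4]-q[i])[::-1])).round(1) for i in range(2)],[np.linalg.norm(q[(i+1)%4]-q[i]).round(3) for i in range(2)])
E
```

```text
blue front mid [0.5519 0.4133 0.04  ] yaw 30.70 sep 0.1238
yellow front mid [0.5492 0.4119 0.108 ] yaw 30.94 sep 0.1211
red front mid [0.548  0.4107 0.175 ] yaw 30.40 sep 0.1191
[[0.5851, 0.3472, 0.04], [0.5099, 0.4755, 0.04]]
[[0.5818, 0.3447, 0.108], [0.5059, 0.4711, 0.108]]
[[0.5795, 0.3444, 0.175], [0.5041, 0.4698, 0.175]]
tips front [[0.546  0.4123 0.04  ]] sheet yellow corner [[0.4272 0.1639 0.042 ]]
red 55 [ 4.372e-01 -2.000e-04  3.800e-02]
yellow 36 [ 0.4467 -0.0125  0.038 ]
yellow 44 [ 0.4467 -0.0125  0.038 ]
yellow 206 [ 0.4467 -0.0125  0.038 ]
yellow 254 [ 0.4467 -0.0125  0.038 ]
yellow 72 [ 0.4467 -0.0125  0.038 ]
blue 32 [ 0.443  -0.1639  0.038 ]
plate [0.5795 0.1496] [np.float64(-88.4), np.float64(-177.2)] [np.float64(0.121), np.float64(0.14)]
plate [0.5907 0.0138] [np.float64(-88.4), np.float64(-178.0)] [np.float64(0.117), np.float64(0.14)]
plate [ 0.5994 -0.1584] [np.float64(-88.4), np.float64(-179.1)] [np.float64(0.12), np.float64(0.14)]
```

```bash
python3 - <<'E'
from h import *
from scipy.optimize import least_squares
cs=[cam('top'),cam('wrist')]
T={'blue':[(95.6,190.2),(127.5,172.9)],'yellow':[(87.3,187.6),(120.9,169.4)],'red':[(77.8,184.5),(113.5,165.4)]}
W={'blue':[(293.7,200.6),(215.6,200.2)],'yellow':[(298.7,212.6),(211.2,212.5)],'red':[(305.1,230.2),(204.6,229.2)]}
for k in T:
    Q=[]
    for a,b in zip(T[k],W[k]):
        s=least_squares(lambda P:np.r_[proj(cs[0],P)[0]-a,proj(cs[1],P)[0]-b],[.55,.41,.1]); Q.append(s.x); 
    Q=np.array(Q); d=Q[0]-Q[1]; print(k,Q.round(4).tolist(),'mid',Q.mean(0).round(4),'yaw',np.degrees(np.arctan2(d[1],d[0])).round(2)-90,np.linalg.norm(d).round(4))
# scene camera view of tips
im=cv2.imread('pics/scene0.png'); 
for col in HUE:
    m=mask(im,col); m[:,:350]=0
    print(col,[b for b in blobs(m,4) if b[0][1]>190])
E
```

```text
blue [[0.5212, 0.4679, 0.0351], [0.5867, 0.3607, 0.0307]] mid [0.5539 0.4143 0.0329] yaw 31.400000000000006 0.1257
yellow [[0.52, 0.4663, 0.1], [0.5866, 0.3611, 0.0915]] mid [0.5533 0.4137 0.0958] yaw 32.31999999999999 0.1248
red [[0.5203, 0.4652, 0.1663], [0.5868, 0.3608, 0.1554]] mid [0.5535 0.413  0.1608] yaw 32.489999999999995 0.1243
red [([408.6, 202.6], 14, [406, 201, 7, 5]), ([416.7, 203.5], 6, [415, 201, 5, 6]), ([422.0, 210.0], 5, [420, 208, 5, 5]), ([385.0, 222.0], 24, [380, 216, 11, 14]), ([411.5, 247.5], 4, [410, 247, 4, 2])]
yellow [([355.7, 204.2], 29, [350, 202, 13, 6]), ([403.7, 212.5], 21, [401, 210, 7, 7]), ([411.7, 214.5], 6, [410, 212, 5, 6]), ([439.0, 214.4], 7, [438, 213, 4, 4]), ([450.4, 216.6], 30, [444, 214, 15, 5]), ([461.8, 215.4], 5, [461, 215, 3, 2]), ([468.1, 217.5], 28, [460, 215, 18, 5]), ([416.5, 220.5], 4, [415, 219, 4, 4]), ([380.5, 230.6], 54, [375, 222, 12, 18]), ([372.4, 225.4], 5, [372, 224, 2, 4]), ([418.4, 250.1], 101, [403, 243, 32, 16]), ([471.7, 262.3], 16, [467, 261, 10, 3]), ([474.6, 282.1], 25, [469, 281, 11, 4]), ([497.1, 285.0], 127, [481, 281, 31, 10]), ([435.8, 284.6], 12, [433, 283, 7, 4]), ([478.4, 286.2], 5, [477, 286, 4, 2]), ([486.1, 287.1], 12, [482, 286, 10, 3]), ([353.2, 320.6], 5, [352, 319, 4, 4]), ([355.7, 324.1], 30, [350, 321, 11, 6]), ([362.4, 325.3], 12, [361, 324, 5, 4]), ([352.8, 328.6], 5, [352, 327, 3, 4]), ([482.8, 345.0], 108, [463, 341, 42, 8]), ([483.5, 341.0], 4, [482, 341, 4, 1]), ([489.3, 341.6], 9, [487, 341, 6, 2]), ([457.6, 342.8], 5, [456, 342, 4, 2]), ([500.8, 342.4], 8, [498, 342, 6, 2]), ([508.1, 343.1], 8, [507, 342, 3, 3]), ([402.5, 352.2], 4, [401, 352, 4, 2]), ([497.8, 363.4], 8, [495, 363, 6, 2])]
blue [([399.0, 222.0], 7, [397, 221, 5, 3]), ([376.5, 240.2], 24, [373, 234, 9, 13]), ([413.9, 258.3], 54, [399, 252, 29, 14])]
```

```bash
python3 - <<'E'
from h import *
row([.443,-.164,.22],-88)
E
```

```text
row [311.7, -435.8, 180.6] [0.0, 0.0, -1.064] len 565 ang 61
```

```bash
python3 -m pendant '[[31,-44,18,0,0,-0.11],[62,-87,36,0,0,-0.21],[93,-131,54,0,0,-0.32],[125,-174,72,0,0,-0.43],[156,-218,90,0,0,-0.53],[187,-261,108,0,0,-0.64],[218,-305,126,0,0,-0.74],[249,-348,144,0,0,-0.85],[280,-392,162,0,0,-0.96],[312,-436,181,0,0,-1.064],[312,-436,181,0,0,-1.064],[312,-436,181,0,0,-1.064]]' 87 60
cat >> h.py <<'E'
def grip(col,z=.042,hint=None,name=None):
    """grip top-face pose from the wrist view: mask -> rays on the top plane -> min-area rectangle"""
    im,c=shot('wrist',name); m=mask(im,col,90,40); m[225:]=0
    cn=max(cv2.findContours(m,0,2)[0],key=cv2.contourArea)
    q=ray(c,cn[:,0],z)[:,:2].astype(np.float32); (cx,cy),(w,h),a=cv2.minAreaRect(q*1000)
    if w<h: a+=90
    a=(a+180)%180-90 if False else (a+90)%180-90   # direction of the long side, -90..90
    print(col,'centre',round(cx/1000,4),round(cy/1000,4),'size',round(w,1),round(h,1),'long-side ang %.2f'%a,'sheet yaw %.2f'%((a+180)%180-90), 'px',cn[:,0].mean(0).round())
E
python3 - <<'E'
from h import *
grip('blue',name='w2')
E
```

```text
time_s: 3.75
tcp_pos: [0.4426, -0.1646, 0.2197]
eef_rot: [-180.0, -0.0, -88.2]
contact_force: [1.0, -0.0, 1.1]
gripper_width: 0.0868
gripper_force: 0.0
blue centre 0.4431 -0.1666 size 11.0 61.3 long-side ang -88.00 sheet yaw 2.00 px [250. 170.]
```

View pics/w2.png

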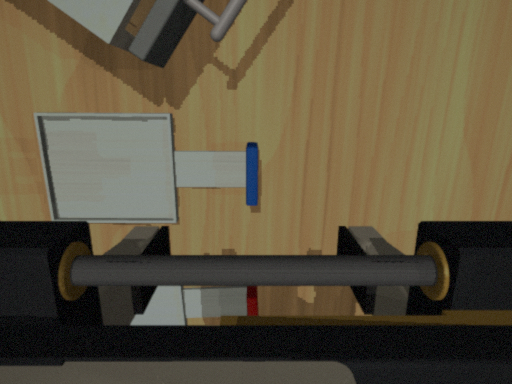

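The view shows the blue grip centred at (252,173), with the plate to its left and the sheet nearly straight. I'll descend and grasp.

```bash
python3 -m pendant '[[2,-0.5,50,0,0,0],[2,-0.5,100,0,0,0],[2,-0.5,150,0,0,0],[2,-0.5,180,0,0,0],[2,-0.5,191,0,0,0],[2,-0.5,191,0,0,0]]' 87 60
python3 -m pendant '[[0,0,0,0,0,0],[0,0,0,0,0,0],[0,0,0,0,0,0],[0,0,0,0,0,0],[0,0,0,0,0,0],[0,0,0,0,0,0]]' 0 60
python3 -m pendant '[[0,0,-20,0,0,0],[0,0,-50,0,0,0],[0,0,-100,0,0,0],[0,0,-120,0,0,0],[0,0,-120,0,0,0]]'
python3 - <<'E'
from h import *
u=np.array([.8545,.5195]);H=np.array([.4813,.3698])
row([*(H-.17*u),.15],-58.7)
E
```

```text
time_s: 4.55
tcp_pos: [0.4437, -0.1655, 0.0288]
eef_rot: [180.0, -0.0, -88.0]
contact_force: [-0.1, 0.2, 0.1]
gripper_width: 0.0871
gripper_force: 0.0
time_s: 5.3
tcp_pos: [0.4431, -0.1663, 0.0285]
eef_rot: [180.0, -0.0, -88.1]
contact_force: [-0.7, -0.1, -0.1]
gripper_width: 0.0323
gripper_force: 0.0
time_s: 5.92
tcp_pos: [0.4441, -0.1663, 0.1502]
eef_rot: [-179.8, -0.0, -88.0]
contact_force: [-0.1, 0.1, -0.7]
gripper_width: 0.0005
gripper_force: 0.0
row [-451.2, 92.8, -0.1] [-0.004, -0.001, -0.512] len 461 ang 29
```

The fingers need about 1.2 s to close, so I lifted too early and missed. I'll redo it.

```bash
python3 -m pendant '[[0,0,0,0,0,0],[0,0,0,0,0,0],[0,0,0,0,0,0],[0,0,0,0,0,0],[0,0,0,0,0,0],[0,0,0,0,0,0],[0,0,0,0,0,0],[0,1,50,0,0,0],[0,1,100,0,0,0],[0,1,121,0,0,0],[0,1,121,0,0,0]]' 50 60
python3 -m pendant '[[0,0,0,0,0,0],[0,0,0,0,0,0],[0,0,0,0,0,0],[0,0,0,0,0,0],[0,0,0,0,0,0],[0,0,0,0,0,0],[0,0,0,0,0,0],[0,0,0,0,0,0]]' 0 60
```

```text
time_s: 7.3
tcp_pos: [0.4411, -0.1664, 0.0263]
eef_rot: [179.8, -0.0, -88.1]
contact_force: [-0.5, -0.1, 0.6]
gripper_width: 0.0502
gripper_force: 0.0
time_s: 8.3
tcp_pos: [0.4428, -0.1663, 0.0281]
eef_rot: [-179.9, -0.0, -88.0]
contact_force: [0.6, -0.4, 6.0]
gripper_width: 0.0113
gripper_force: 60.0
```

```bash
python3 -m pendant '[[0,0,-20,0,0,0],[0,0,-50,0,0,0],[0,0,-90,0,0,0],[-45,1,-120,0,0,-0.05],[-90,2,-120,0,0,-0.1],[-135,3,-120,0,0,-0.15],[-180,4,-120,0,0,-0.2],[-225,5,-120,0,0,-0.25],[-270,15,-120,0,0,-0.3],[-315,30,-120,0,0,-0.35],[-360,50,-120,0,0,-0.4],[-405,70,-120,0,0,-0.46],[-451,93,-120,0,0,-0.512],[-451,93,-120,0,0,-0.512],[-451,93,-120,0,0,-0.512]]'
python3 - <<'E'
from h import *
im,c=shot('wrist','w3')
im2,c2=shot('scene'); cv2.imwrite('pics/s3.png',np.hstack([im,cv2.resize(im2[150:300,200:460],(665,384))[:,:]])[:, :]) if False else None
cv2.imwrite('pics/s3.png',cv2.resize(im2[160:290,320:460],None,fx=4,fy=4,interpolation=cv2.INTER_CUBIC))
E
```

```text
time_s: 10.18
tcp_pos: [0.3332, 0.2805, 0.147]
eef_rot: [179.9, -0.0, -58.7]
contact_force: [0.0, -0.6, -0.8]
gripper_width: 0.0117
gripper_force: 60.0
```

View pics/s3.png

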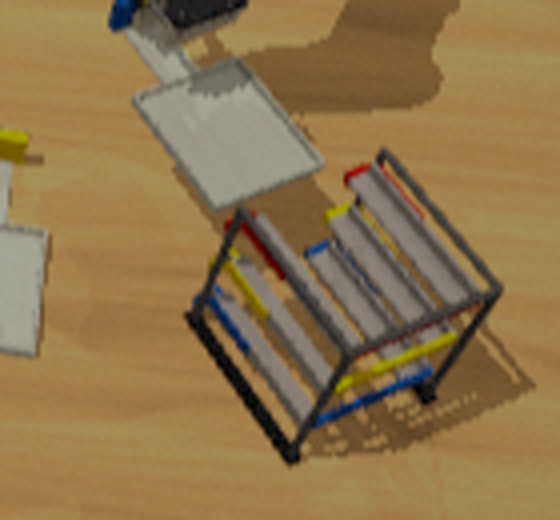

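The sheet is held level and lined up with the rack mouth. I'll lower it and slide in.

```bash
python3 -m pendant '[[0,0,40,0,0,0],[0,0,79,0,0,0],[0,0,79,0,0,0],[0,-25,79,0,0,0],[0,-50,79,0,0,0],[0,-75,79,0,0,0],[0,-75,79,0,0,0]]'
python3 -m pendant '[[0,-20,0,0,0,0],[0,-40,0,0,0,0],[0,-60,0,0,0,0],[0,-60,0,0,0,0]]'
python3 -m pendant '[[0,0,3,0,0,0],[0,0,5,0,0,0],[0,0,6,0,0,0],[0,0,6,0,0,0]]'
```

```text
time_s: 11.15
tcp_pos: [0.4001, 0.3213, 0.0703]
eef_rot: [-179.9, 0.0, -58.8]
contact_force: [-0.5, 0.1, -2.0]
gripper_width: 0.0119
gripper_force: 60.0
time_s: 11.65
tcp_pos: [0.4503, 0.3517, 0.0698]
eef_rot: [-179.9, 0.0, -58.8]
contact_force: [-0.9, 0.3, -2.1]
gripper_width: 0.0117
gripper_force: 60.0
time_s: 12.15
tcp_pos: [0.4486, 0.3506, 0.0637]
eef_rot: [180.0, -0.0, -58.7]
contact_force: [-6.4, -5.3, 10.9]
gripper_width: 0.0119
gripper_force: 60.1
```

```bash
python3 -m pendant '[[0,0,-1.5,0,0,0],[0,0,-1.5,0,0,0]]'
python3 -m pendant '[[0,0,0,0,0,0],[0,0,0,0,0,0],[0,0,0,0,0,0],[0,0,0,0,0,0]]' 40
python3 - <<'E'
from h import *
im2,c2=shot('scene')
cv2.imwrite('pics/s4.png',cv2.resize(im2[160:290,320:460],None,fx=4,fy=4,interpolation=cv2.INTER_CUBIC))
E
```

```text
time_s: 12.4
tcp_pos: [0.4489, 0.3512, 0.0646]
eef_rot: [-180.0, 0.0, -58.7]
contact_force: [-3.5, -2.0, 3.5]
gripper_width: 0.0116
gripper_force: 60.0
time_s: 12.9
tcp_pos: [0.4492, 0.3514, 0.064]
eef_rot: [180.0, -0.0, -58.7]
contact_force: [-0.2, -0.6, 0.1]
gripper_width: 0.0393
gripper_force: 0.0
```

View pics/s4.png

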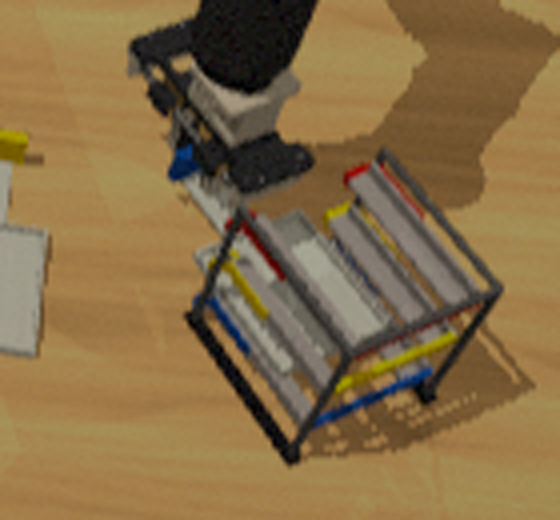

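The blue sheet lies on the blue rails, about 37 mm short. I'll release, turn the gripper a quarter turn, and push from behind with closed fingers.

```bash
python3 -m pendant '[[0,0,-40,0,0,0],[0,0,-80,0,0,0],[0,20,-90,0,0,0.17],[0,40,-90,0,0,0.34],[0,40,-90,0,0,0.52],[0,40,-90,0,0,0.7],[0,40,-90,0,0,0.88],[0,40,-90,0,0,1.06],[0,40,-90,0,0,1.24],[0,40,-90,0,0,1.42],[0,40,-90,0,0,1.571],[0,40,-90,0,0,1.571],[0,40,-45,0,0,1.571],[0,40,-4,0,0,1.571],[0,40,-4,0,0,1.571]]' 0
python3 -m pendant '[[-20,0,0,0,0,0],[-35,0,0,0,0,0],[-45,0,0,0,0,0],[-52,0,0,0,0,0],[-57,0,0,0,0,0],[-57,0,0,0,0,0]]'
```

```text
time_s: 14.82
tcp_pos: [0.4138, 0.3287, 0.0657]
eef_rot: [-179.8, -0.3, -148.6]
contact_force: [0.1, 0.2, 1.1]
gripper_width: 0.0006
gripper_force: 0.0
time_s: 15.58
tcp_pos: [0.4642, 0.3606, 0.0682]
eef_rot: [180.0, 0.0, -148.7]
contact_force: [-0.3, 0.0, 0.2]
gripper_width: 0.0007
gripper_force: 0.0
```

```bash
python3 -m pendant '[[-2,0,0,0,0,0],[-4,0,0,0,0,0],[-6,0,0,0,0,0],[-6,0,0,0,0,0]]'
python3 - <<'E'
from h import *
im2,c2=shot('scene')
a=cv2.resize(im2[160:290,320:460],None,fx=4,fy=4,interpolation=cv2.INTER_CUBIC)
cv2.imwrite('pics/s5.png',a)
E
```

```text
time_s: 16.08
tcp_pos: [0.469, 0.3634, 0.0681]
eef_rot: [-180.0, 0.0, -148.7]
contact_force: [-0.4, -1.0, 1.2]
gripper_width: -0.0
gripper_force: 0.7
```

View pics/s5.png

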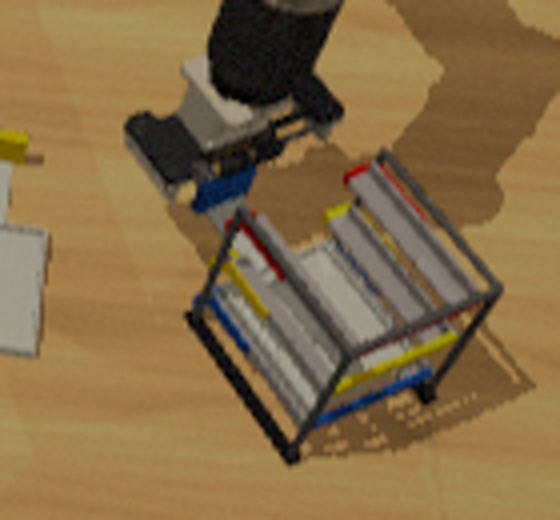

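Blue is being pushed in straight and isn't at the stop yet (no force). I'll continue in small steps.

```bash
python3 -m pendant '[[-2,0,0,0,0,0],[-3,0,0,0,0,0],[-4,0,0,0,0,0],[-4,0,0,0,0,0]]'
python3 -m pendant '[[-1.5,0,0,0,0,0],[-3,0,0,0,0,0],[-3,0,0,0,0,0]]'
```

```text
time_s: 16.62
tcp_pos: [0.4724, 0.3655, 0.0681]
eef_rot: [180.0, 0.0, -148.7]
contact_force: [-1.5, -1.2, 1.7]
gripper_width: 0.0004
gripper_force: 0.9
time_s: 17.0
tcp_pos: [0.4751, 0.3671, 0.0681]
eef_rot: [180.0, 0.0, -148.7]
contact_force: [-0.6, -1.3, 0.6]
gripper_width: 0.0005
gripper_force: 0.6
```

```bash
python3 -m pendant '[[-1.5,0,0,0,0,0],[-3,0,0,0,0,0],[-3,0,0,0,0,0]]'
python3 - <<'E'
from h import *
u=np.array([.8545,.5195]);H=np.array([.4813,.3698])
im,c=shot('scene')
m=mask(im,'blue',90,40); bl=[b for b in blobs(m,10) if 350<b[0][0]<440 and 190<b[0][1]<225]; print(bl)
for s in (-.02,-.01,0,.01,.02): print(s, proj(c,np.array([[*(H+s*u),.062]])).round(1).tolist())
m[:, :350]=0; m[:,440:]=0; ys,xs=np.nonzero(m[:222]); print(xs.min(),xs.max(),ys.min(),ys.max())
E
```

```text
time_s: 17.38
tcp_pos: [0.477, 0.3682, 0.068]
eef_rot: [-180.0, -0.1, -148.7]
contact_force: [-4.8, -1.2, 2.8]
gripper_width: 0.0006
gripper_force: 2.4
[([376.4, 209.0], 89, [369, 203, 16, 12]), ([398.7, 221.8], 11, [396, 220, 6, 4])]
-0.02 [[371.7, 202.3]]
-0.01 [[373.2, 204.3]]
0 [[374.6, 206.2]]
0.01 [[376.1, 208.2]]
0.02 [[377.7, 210.1]]
369 401 203 221
```

```bash
python3 -m pendant '[[-1.5,0,0,0,0,0],[-3,0,0,0,0,0],[-3,0,0,0,0,0]]'
```

```text
time_s: 17.8
tcp_pos: [0.4771, 0.3682, 0.0676]
eef_rot: [-180.0, -0.3, -148.8]
contact_force: [-16.3, -4.4, 11.8]
gripper_width: 0.0007
gripper_force: 8.3
```

The stop is reached at 17 N. I'll retract and check.

```bash
python3 -m pendant '[[20,0,0,0,0,0],[50,0,0,0,0,0],[70,0,-50,0,0,0],[70,0,-110,0,0,0],[70,0,-150,0,0,0],[70,0,-150,0,0,0]]' 87
python3 - <<'E'
from h import *
im,c=shot('top')
m=mask(im,'blue',90,40); print([(b,ray(c,b[0],.077)[0].round(4)) for b in blobs(m,8) if b[0][0]<170])
m=mask(im,'yellow',120,60); print([(b,ray(c,b[0],.042)[0].round(4)) for b in blobs(m,20) if 150<b[0][0]<200 and 200<b[0][1]<240])
m=mask(im,'red',120,60); print([(b,ray(c,b[0],.042)[0].round(4)) for b in blobs(m,20) if 200<b[0][0]<250 and 200<b[0][1]<240])
row([.428,.163,.22],-94)
E
```

```text
time_s: 18.55
tcp_pos: [0.4219, 0.3358, 0.2222]
eef_rot: [179.8, 0.5, -148.7]
contact_force: [-0.2, 0.1, -1.3]
gripper_width: 0.0548
gripper_force: 0.0
[(([82.2, 148.1], 12, [77, 146, 11, 6]), array([0.6621, 0.5087, 0.077 ])), (([127.7, 172.8], 20, [125, 171, 7, 5]), array([0.5793, 0.343 , 0.077 ])), (([96.5, 189.3], 10, [93, 188, 7, 3]), array([0.5189, 0.4457, 0.077 ]))]
[(([179.9, 218.9], 69, [171, 216, 20, 6]), array([0.4282, 0.1613, 0.042 ]))]
[(([226.4, 217.9], 55, [218, 216, 17, 4]), array([ 4.365e-01, -2.000e-04,  4.200e-02]))]
row [83.2, -150.5, -0.8] [-0.0, 0.005, -0.955] len 172 ang 55
```

```bash
python3 -m pendant '[[14,-25,0,0,0,-0.16],[28,-50,0,0,0,-0.32],[42,-75,0,0,0,-0.48],[56,-100,0,0,0,-0.64],[70,-125,0,0,0,-0.8],[83,-150,0,0,0,-0.955],[83,-150,0,0,0,-0.955],[83,-150,0,0,0,-0.955]]' 50
python3 - <<'E'
from h import *
grip('yellow')
im,c=shot('top')
m=mask(im,'blue',90,40); print([(b,ray(c,b[0],.077)[0].round(4)) for b in blobs(m,8) if b[0][0]<170])
E
```

```text
time_s: 19.6
tcp_pos: [0.4272, 0.1625, 0.2174]
eef_rot: [180.0, -0.0, -94.1]
contact_force: [0.7, -0.5, -0.4]
gripper_width: 0.0498
gripper_force: 0.0
yellow centre 0.1949 0.1795 size 36.9 103.0 long-side ang -85.13 sheet yaw 4.87 px [491. 182.]
[(([83.2, 147.5], 11, [79, 146, 9, 5]), array([0.6643, 0.5054, 0.077 ])), (([127.6, 172.9], 22, [125, 171, 7, 5]), array([0.579 , 0.3433, 0.077 ]))]
```

```bash
sed -i "s/m=mask(im,col,90,40); m\[225:\]=0/m=mask(im,col,*((165,90) if col=='yellow' else (90,40))); m[225:]=0/" h.py
python3 - <<'E'
from h import *
grip('yellow',name='w6')
im,c=shot('top','t6'); im2,_=shot('wrist')
a=cv2.resize(im[100:240,40:240],(800,560),interpolation=cv2.INTER_CUBIC); cv2.imwrite('pics/c6.png',a)
E
```

```text
yellow centre 0.4268 0.1573 size 62.5 11.0 long-side ang 85.59 sheet yaw -4.41 px [255. 178.]
```

View pics/c6.png

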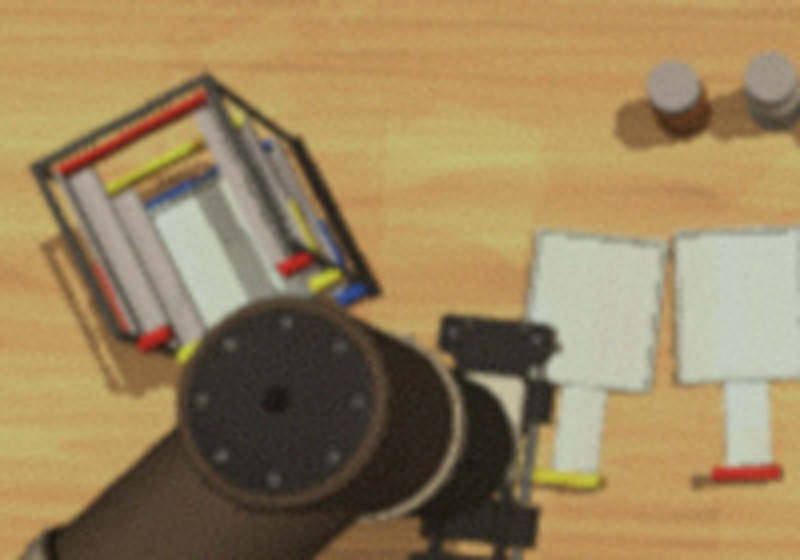

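The blue plate touches its blue stop bar. The yellow grip is seen free, and its wrist measurement fits the grip's size. I'll grasp yellow.

```bash
python3 -m pendant '[[5,0,50,0,0,0],[5,0,100,0,0,0],[5,0,150,0,0,0],[5,0,180,0,0,0.005],[5,0,189,0,0,0.005],[5,0,189,0,0,0.005]]' 50
python3 -m pendant '[[0,0,0,0,0,0],[0,0,0,0,0,0],[0,0,0,0,0,0],[0,0,0,0,0,0],[0,0,0,0,0,0],[0,0,0,0,0,0],[0,0,0,0,0,0],[0,0,0,0,0,0]]' 0 60
python3 -m pendant '[[0,0,-20,0,0,0],[0,0,-60,0,0,0],[0,0,-120,0,0,0],[0,0,-150,0,0,0],[0,0,-150,0,0,0]]'
python3 - <<'E'
from h import *
u=np.array([.8545,.5195]);H=np.array([.4890,.3745])
row([*(H-.175*u),.175],-58.7)
E
```

```text
time_s: 20.6
tcp_pos: [0.4269, 0.1578, 0.0291]
eef_rot: [180.0, -0.0, -94.3]
contact_force: [-0.2, -0.1, -0.2]
gripper_width: 0.0497
gripper_force: 0.0
time_s: 21.6
tcp_pos: [0.4271, 0.1577, 0.0294]
eef_rot: [-180.0, 0.0, -94.3]
contact_force: [-1.1, 0.2, 5.7]
gripper_width: 0.0118
gripper_force: 60.0
time_s: 22.22
tcp_pos: [0.4274, 0.1582, 0.1811]
eef_rot: [-179.8, 0.2, -94.3]
contact_force: [0.6, 0.1, -1.5]
gripper_width: 0.0117
gripper_force: 60.0
row [-118.5, 97.1, 6.2] [-0.004, 0.002, -0.621] len 153 ang 36
```

```bash
python3 -m pendant '[[-35,25,5,0,0,-0.15],[-70,55,5,0,0,-0.31],[-95,80,5,0,0,-0.47],[-118,97,5,0,0,-0.621],[-118,97,5,0,0,-0.621],[-118,97,5,0,0,-0.621]]'
python3 - <<'E'
from h import *
u=np.array([.8545,.5195]);H=np.array([.4890,.3745])
row([*(H-.175*u),.134],-58.7)
E
```

```text
time_s: 22.98
tcp_pos: [0.3383, 0.2815, 0.1728]
eef_rot: [179.9, -0.1, -58.8]
contact_force: [0.3, -1.2, -1.8]
gripper_width: 0.0115
gripper_force: 60.0
row [-1.3, -2.2, 38.8] [0.002, -0.001, -0.002] len 39 ang 0
```

```bash
python3 -m pendant '[[-1,-2,39,0,0,0],[-1,-2,39,0,0,0],[-1,-27,39,0,0,0],[-1,-52,39,0,0,0],[-1,-77,39,0,0,0],[-1,-77,39,0,0,0]]'
python3 -m pendant '[[0,-20,0,0,0,0],[0,-40,0,0,0,0],[0,-60,0,0,0,0],[0,-60,0,0,0,0]]'
python3 -m pendant '[[0,0,2,0,0,0],[0,0,4,0,0,0],[0,0,4,0,0,0]]'
```

```text
time_s: 23.72
tcp_pos: [0.4058, 0.3236, 0.1358]
eef_rot: [-180.0, -0.0, -58.8]
contact_force: [-1.0, -0.5, -0.5]
gripper_width: 0.0112
gripper_force: 60.0
time_s: 24.22
tcp_pos: [0.4562, 0.3543, 0.1356]
eef_rot: [180.0, -0.0, -58.8]
contact_force: [0.6, -1.0, -0.9]
gripper_width: 0.0116
gripper_force: 60.0
time_s: 24.6
tcp_pos: [0.455, 0.354, 0.1311]
eef_rot: [180.0, -0.0, -58.7]
contact_force: [-0.0, -0.6, -2.2]
gripper_width: 0.0115
gripper_force: 60.0
```

```bash
python3 -m pendant '[[0,0,2,0,0,0],[0,0,3,0,0,0],[0,0,3,0,0,0]]'
```

```text
time_s: 24.98
tcp_pos: [0.4554, 0.3544, 0.1285]
eef_rot: [-180.0, 0.0, -58.7]
contact_force: [-2.6, -2.1, 3.0]
gripper_width: 0.0119
gripper_force: 60.0
```

Contact on the yellow rails, so release, turn and push.

```bash
python3 -m pendant '[[0,0,0,0,0,0],[0,0,0,0,0,0],[0,0,0,0,0,0],[0,0,0,0,0,0]]' 40
python3 -m pendant '[[0,0,-35,0,0,0],[0,0,-70,0,0,0],[0,20,-75,0,0,0.17],[0,40,-75,0,0,0.34],[0,40,-75,0,0,0.52],[0,40,-75,0,0,0.7],[0,40,-75,0,0,0.88],[0,40,-75,0,0,1.06],[0,40,-75,0,0,1.24],[0,40,-75,0,0,1.42],[0,40,-75,0,0,1.571],[0,40,-75,0,0,1.571],[0,40,-40,0,0,1.571],[0,40,-4,0,0,1.571],[0,40,-4,0,0,1.571]]' 0
python3 -m pendant '[[-20,0,0,0,0,0],[-35,0,0,0,0,0],[-45,0,0,0,0,0],[-52,0,0,0,0,0],[-58,0,0,0,0,0],[-58,0,0,0,0,0]]'
```

```text
time_s: 25.48
tcp_pos: [0.4555, 0.3544, 0.128]
eef_rot: [180.0, -0.0, -58.7]
contact_force: [0.1, 1.1, -0.3]
gripper_width: 0.0392
gripper_force: 0.0
time_s: 27.35
tcp_pos: [0.4202, 0.3321, 0.1299]
eef_rot: [-179.9, -0.3, -148.6]
contact_force: [1.4, -0.4, 0.6]
gripper_width: 0.0008
gripper_force: 0.0
time_s: 28.1
tcp_pos: [0.4712, 0.3641, 0.1321]
eef_rot: [180.0, 0.0, -148.7]
contact_force: [0.1, 0.4, -0.2]
gripper_width: 0.0003
gripper_force: 0.0
```

```bash
python3 -m pendant '[[-2,0,0,0,0,0],[-4,0,0,0,0,0],[-6,0,0,0,0,0],[-6,0,0,0,0,0]]'
python3 -m pendant '[[-1,0,0,0,0,0],[-2,0,0,0,0,0],[-3,0,0,0,0,0],[-3,0,0,0,0,0]]'
```

```text
time_s: 28.6
tcp_pos: [0.4761, 0.367, 0.1321]
eef_rot: [180.0, 0.0, -148.7]
contact_force: [-1.2, -1.1, 0.8]
gripper_width: 0.0007
gripper_force: 0.3
time_s: 29.1
tcp_pos: [0.4773, 0.3677, 0.132]
eef_rot: [-180.0, -0.1, -148.7]
contact_force: [-7.5, -3.6, 4.7]
gripper_width: 0.0008
gripper_force: 3.8
```

```bash
python3 -m pendant '[[20,0,0,0,0,0],[50,0,0,0,0,0],[70,0,-45,0,0,0],[70,0,-90,0,0,0],[70,0,-90,0,0,0]]' 50
python3 - <<'E'
from h import *
im,c=shot('top')
m=mask(im,'red',120,60); print([(b,ray(c,b[0],.042)[0].round(4)) for b in blobs(m,20) if 190<b[0][0]<260 and 190<b[0][1]<240])
row([.4365,0,.22],-87)
E
```

```text
time_s: 29.72
tcp_pos: [0.4202, 0.334, 0.2264]
eef_rot: [179.8, 0.5, -148.7]
contact_force: [-1.1, 0.0, 0.1]
gripper_width: 0.0448
gripper_force: 0.0
[(([226.4, 217.8], 53, [218, 216, 17, 4]), array([ 4.369e-01, -2.000e-04,  4.200e-02]))]
row [158.4, -293.6, 2.7] [-0.0, 0.005, -1.077] len 334 ang 62
```

```bash
python3 -m pendant '[[26,-49,0,0,0,-0.17],[52,-98,0,0,0,-0.34],[79,-147,0,0,0,-0.51],[105,-196,0,0,0,-0.68],[131,-245,0,0,0,-0.85],[158,-293,2,0,0,-1.02],[158,-293,2,0,0,-1.077],[158,-293,2,0,0,-1.077],[158,-293,2,0,0,-1.077]]' 50
python3 - <<'E'
from h import *
grip('red')
im,c=shot('top','t7')
for col,z in(('blue',.077),('yellow',.142)):
    m=mask(im,col,90 if col=='blue' else 150,40); print(col,[(b,ray(c,b[0],z)[0].round(4)) for b in blobs(m,15) if b[0][0]<150 and b[0][1]>150])
E
```

```text
time_s: 30.9
tcp_pos: [0.4358, -0.0, 0.2196]
eef_rot: [180.0, -0.0, -87.1]
contact_force: [0.3, -0.1, -0.2]
gripper_width: 0.0502
gripper_force: 0.0
red centre 0.437 -0.0009 size 11.6 63.5 long-side ang -85.65 sheet yaw 4.35 px [250. 172.]
blue [(([127.7, 172.8], 20, [125, 171, 7, 5]), array([0.5793, 0.343 , 0.077 ])), (([95.5, 190.5], 17, [93, 189, 6, 4]), array([0.5147, 0.4488, 0.077 ])), (([117.3, 198.9], 49, [109, 194, 17, 10]), array([0.488 , 0.3715, 0.077 ]))]
yellow [(([121.2, 169.5], 24, [118, 167, 8, 6]), array([0.5778, 0.3409, 0.142 ])), (([87.6, 187.8], 31, [84, 185, 8, 6]), array([0.5145, 0.4452, 0.142 ])), (([108.5, 197.0], 83, [100, 192, 19, 11]), array([0.4865, 0.3747, 0.142 ]))]
```

```bash
python3 -m pendant '[[1,-1,50,0,0,0],[1,-1,100,0,0,-0.025],[1,-1,150,0,0,-0.025],[1,-1,180,0,0,-0.025],[1,-1,191,0,0,-0.025],[1,-1,191,0,0,-0.025]]' 50
python3 -m pendant '[[0,0,0,0,0,0],[0,0,0,0,0,0],[0,0,0,0,0,0],[0,0,0,0,0,0],[0,0,0,0,0,0],[0,0,0,0,0,0],[0,0,0,0,0,0],[0,0,0,0,0,0]]' 0 60
python3 -m pendant '[[0,0,-20,0,0,0],[0,0,-60,0,0,0],[0,0,-120,0,0,0],[0,0,-180,0,0,0],[0,0,-220,0,0,0],[0,0,-220,0,0,0]]'
python3 - <<'E'
from h import *
u=np.array([.8545,.5195]);H=np.array([.4885,.3745])
row([*(H-.175*u),.245],-58.7)
E
```

```text
time_s: 31.75
tcp_pos: [0.4369, -0.001, 0.029]
eef_rot: [179.9, -0.0, -85.6]
contact_force: [0.2, 0.4, 0.1]
gripper_width: 0.0499
gripper_force: 0.0
time_s: 32.75
tcp_pos: [0.4372, -0.0012, 0.0294]
eef_rot: [-180.0, 0.0, -85.6]
contact_force: [-1.2, -0.5, 6.5]
gripper_width: 0.0112
gripper_force: 60.0
time_s: 33.5
tcp_pos: [0.4379, -0.0009, 0.2518]
eef_rot: [-179.7, 0.1, -85.6]
contact_force: [-0.7, -0.2, -2.9]
gripper_width: 0.0115
gripper_force: 60.0
row [-291.3, 76.7, 6.9] [-0.006, 0.0, -0.469] len 301 ang 27
```

```bash
python3 -m pendant '[[-50,5,6,0,0,-0.08],[-100,15,6,0,0,-0.16],[-150,30,6,0,0,-0.24],[-200,45,6,0,0,-0.32],[-250,60,6,0,0,-0.4],[-291,77,6,0,0,-0.469],[-291,77,6,0,0,-0.469],[-291,77,6,0,0,-0.469]]'
python3 - <<'E'
from h import *
u=np.array([.8545,.5195]);H=np.array([.4885,.3745])
row([*(H-.175*u),.202],-58.7)
E
```

```text
time_s: 34.5
tcp_pos: [0.337, 0.2821, 0.2417]
eef_rot: [179.8, -0.1, -58.7]
contact_force: [-1.3, -0.2, -1.7]
gripper_width: 0.0117
gripper_force: 60.0
row [-0.3, -2.6, 39.7] [0.003, -0.001, -0.0] len 40 ang 0
```

```bash
python3 -m pendant '[[0,-3,40,0,0,0],[0,-3,40,0,0,0],[0,-28,40,0,0,0],[0,-53,40,0,0,0],[0,-78,40,0,0,0],[0,-78,40,0,0,0]]'
python3 -m pendant '[[0,-25,0,0,0,0],[0,-50,0,0,0,0],[0,-75,0,0,0,0],[0,-90,0,0,0,0],[0,-95,0,0,0,0],[0,-95,0,0,0,0]]'
python3 -m pendant '[[0,0,2,0,0,0],[0,0,4,0,0,0],[0,0,6,0,0,0],[0,0,6,0,0,0]]'
```

```text
time_s: 35.25
tcp_pos: [0.406, 0.3235, 0.2039]
eef_rot: [-180.0, -0.0, -58.8]
contact_force: [-0.8, 0.5, -2.0]
gripper_width: 0.0116
gripper_force: 60.0
time_s: 36.0
tcp_pos: [0.4852, 0.3723, 0.2031]
eef_rot: [180.0, -0.0, -58.7]
contact_force: [-0.2, -0.4, -1.2]
gripper_width: 0.012
gripper_force: 60.0
time_s: 36.5
tcp_pos: [0.4853, 0.3726, 0.1969]
eef_rot: [180.0, -0.0, -58.7]
contact_force: [-0.1, 0.4, -0.9]
gripper_width: 0.0113
gripper_force: 60.0
```

```bash
python3 -m pendant '[[0,0,1.5,0,0,0],[0,0,3,0,0,0],[0,0,3,0,0,0]]'
python3 -m pendant '[[0,0,1,0,0,0],[0,0,2,0,0,0],[0,0,2,0,0,0]]'
```

```text
time_s: 36.88
tcp_pos: [0.4855, 0.3727, 0.1941]
eef_rot: [-180.0, -0.0, -58.7]
contact_force: [0.5, -0.6, 0.0]
gripper_width: 0.0119
gripper_force: 60.0
time_s: 37.25
tcp_pos: [0.4855, 0.3727, 0.1934]
eef_rot: [-179.9, 0.0, -58.7]
contact_force: [-5.1, -2.7, 6.5]
gripper_width: 0.0117
gripper_force: 60.0
```

```bash
python3 -m pendant '[[0,-1,-1,0,0,0],[0,-3,-1,0,0,0],[0,-5,-1,0,0,0],[0,-5,-1,0,0,0]]'
```

```text
time_s: 37.75
tcp_pos: [0.49, 0.3754, 0.1936]
eef_rot: [-180.0, -0.0, -58.7]
contact_force: [-3.3, -1.0, 5.6]
gripper_width: 0.0114
gripper_force: 60.0
```

```bash
python3 -m pendant '[[0,0,0,0,0,0],[0,0,0,0,0,0],[0,0,0,0,0,0],[0,0,0,0,0,0],[0,0,-40,0,0,0],[0,0,-90,0,0,0],[0,30,-110,0,0,0],[0,30,-110,0,0,0]]' 50
python3 - <<'E'
from h import *
ct=cam('top'); im=cv2.imread('pics/t7.png')
h=cv2.cvtColor(im,cv2.COLOR_BGR2HSV); g=cv2.inRange(h,(0,0,140),(180,60,255)); g[:,:300]=0;g[:,402:]=0;g[:125]=0;g[235:]=0
g=cv2.morphologyEx(g,cv2.MORPH_CLOSE,np.ones((9,9)))
g=cv2.morphologyEx(g,cv2.MORPH_OPEN,np.ones((15,15)))
cn=max(cv2.findContours(g,0,2)[0],key=cv2.contourArea)
q=ray(ct,cv2.boxPoints(cv2.minAreaRect(cn)),.09)[:,:2]; print('roof',q.round(3).tolist(),q.mean(0).round(4),[np.degrees(np.arctan2(*(q[(i+1)%4]-q[i])[::-1])).round(1) for i in range(2)],[np.linalg.norm(q[(i+1)%4]-q[i]).round(3) for i in range(2)])
print('handle',ray(ct,[(324.4,216.8)],.066).round(4))
P=ray(ct,[(342,188)],.1)[0]; print('blade',P)
row([.43,-.33,.33],-37-0,)
E
```

```text
time_s: 38.75
tcp_pos: [0.4638, 0.3597, 0.3058]
eef_rot: [-179.8, 0.1, -58.7]
contact_force: [0.3, 0.0, -0.1]
gripper_width: 0.0501
gripper_force: 0.0
roof [[0.525, -0.254], [0.747, -0.395], [0.621, -0.583], [0.406, -0.44]] [ 0.575  -0.4182] [np.float64(-32.5), np.float64(-123.7)] [np.float64(0.262), np.float64(0.226)]
handle [[ 0.4487 -0.3351  0.066 ]]
blade [ 0.54417043 -0.38685211  0.1       ]
row [571.7, 387.2, -26.9] [-0.005, 0.001, -0.379] len 691 ang 22
```

```bash
python3 -m pendant '[[49,31,0,0,0,0.1],[98,62,0,0,0,0.2],[147,93,0,0,0,0.3],[196,124,0,0,0,0.4],[245,155,0,0,0,0.5],[294,186,0,0,0,0.6],[343,217,0,0,0,0.7],[392,248,0,0,0,0.8],[441,279,0,0,0,0.9],[490,310,0,0,0,1.0],[539,341,6,0,0,1.131],[587,373,6,0,0,1.131],[587,373,6,0,0,1.131],[587,373,6,0,0,1.131]]' 60
python3 - <<'E'
from h import *
im,c=shot('wrist','w8')
E
```

```text
time_s: 40.5
tcp_pos: [0.4499, -0.3358, 0.296]
eef_rot: [179.9, -0.0, -123.6]
contact_force: [0.5, 0.0, 0.6]
gripper_width: 0.0601
gripper_force: 0.0
```

View pics/w8.png

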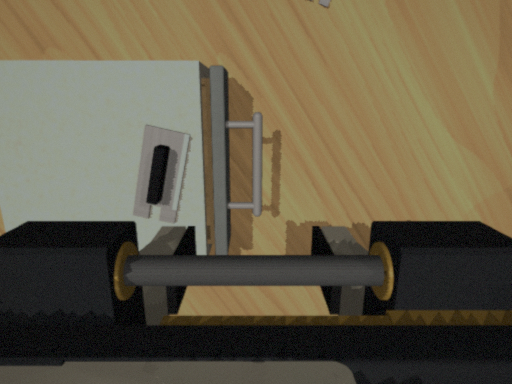

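The view shows the handle bar from (258,113) to (258,214) and the roof's front edge near column 203. The blade has its ridge at (157,174) and its notch at the lower end (155,215), which already points to the pin side (+y).

```bash
cat >> h.py <<'E'
def ridge(z,im,c,box):
    x0,x1,y0,y1=box; h=cv2.cvtColor(im,cv2.COLOR_BGR2HSV); m=np.zeros(im.shape[:2],np.uint8)
    m[y0:y1,x0:x1]=cv2.inRange(h,(0,0,0),(180,255,70))[y0:y1,x0:x1]
    cn=max(cv2.findContours(m,0,2)[0],key=cv2.contourArea); q=ray(c,cn[:,0],z)[:,:2].astype(np.float32)*1000
    (cx,cy),(w,hh),a=cv2.minAreaRect(q); a+=90 if w<hh else 0
    print('ridge',round(cx/1000,4),round(cy/1000,4),'size',round(w,1),round(hh,1),'ang %.2f'%(a%180),'px',cn[:,0].mean(0).round(1))
E
python3 - <<'E'
from h import *
im=cv2.imread('pics/w8.png'); c=cam('wrist')
ridge(.112,im,c,(140,178,135,208))
P=ray(c,[(147,124),(189,135),(172,222),(134,213)],.094); print('plate',P.round(4).tolist(), P.mean(0).round(4))
h=cv2.cvtColor(im,cv2.COLOR_BGR2HSV); g=cv2.inRange(h,(0,0,90),(180,60,255)); g[:,:246]=0; g[:,275:]=0; g[:100]=0;g[224:]=0
pts=np.array([(x,y) for y,x in np.argwhere(g) if 250<x<266]); print(len(pts),pts.min(0),pts.max(0))
col=[(np.nonzero(g[y,250:270])[0].mean()+250,y) for y in range(120,210)]
b=ray(c,col,.0685)[:,:2]; vx,vy,x0,y0=cv2.fitLine(b.astype(np.float32),2,0,0,0).ravel(); print('bar yaw %.2f'%np.degrees(np.arctan2(vy,vx)))
e=ray(c,[(258,pts[:,1].min()),(258,pts[:,1].max())],.0685); print('bar ends',e.round(4).tolist(),'mid',e.mean(0).round(4))
E
```

```text
ridge 0.5286 -0.3881 size 62.1 15.5 ang 43.91 px [157.7 174.6]
plate [[0.5116, -0.4356, 0.094], [0.4826, -0.4031, 0.094], [0.5548, -0.337, 0.094], [0.5831, -0.3683, 0.094]] [ 0.533 -0.386  0.094]
932 [251 112] [261 215]
bar yaw 56.38
bar ends [[0.4111, -0.3823, 0.0685], [0.4759, -0.2836, 0.0685]] mid [ 0.4435 -0.3329  0.0685]
```

```bash
python3 -m pendant '[[1,9,50,0,0,0],[1,9,100,0,0,0],[1,9,150,0,0,0],[1,9,170,0,0,0],[1,9,170,0,0,0],[1,9,190,0,0,0],[1,9,205,0,0,0],[1,9,219,0,0,0],[1,9,219,0,0,0]]' 23 40
```

```text
time_s: 41.68
tcp_pos: [0.4417, -0.3312, 0.0773]
eef_rot: [179.9, -0.0, -123.5]
contact_force: [0.1, 0.0, -0.4]
gripper_width: 0.0229
gripper_force: 0.0
```

```bash
python3 -m pendant '[[0,0,0,0,0,0],[0,0,0,0,0,0],[0,0,0,0,0,0],[0,0,0,0,0,0],[0,0,0,0,0,0]]' 0 40
```

```text
time_s: 42.3
tcp_pos: [0.4427, -0.3317, 0.0787]
eef_rot: [-179.9, 0.0, -123.5]
contact_force: [0.5, 0.0, 4.0]
gripper_width: 0.0101
gripper_force: 40.0
```

```bash
python3 -m pendant '[[0,12,0,0,0,0],[0,25,0,0,0,0],[0,40,0,0,0,0],[0,55,0,0,0,0],[0,70,0,0,0,0],[0,85,0,0,0,0],[0,100,0,0,0,0],[0,115,0,0,0,0],[0,128,0,0,0,0],[0,135,0,0,0,0],[0,135,0,0,0,0]]'
python3 -m pendant '[[0,0,0,0,0,0],[0,0,0,0,0,0],[0,0,0,0,0,0],[0,0,-40,0,0,0],[0,0,-100,0,0,0],[0,0,-160,0,0,0],[0,0,-160,0,0,0]]' 24
```

```text
time_s: 43.68
tcp_pos: [0.3296, -0.2564, 0.0786]
eef_rot: [-179.9, 0.1, -123.5]
contact_force: [1.2, 3.6, 8.0]
gripper_width: 0.0097
gripper_force: 40.0
time_s: 44.55
tcp_pos: [0.3316, -0.2578, 0.2425]
eef_rot: [-179.5, 0.1, -123.5]
contact_force: [0.0, 0.6, -2.1]
gripper_width: 0.0239
gripper_force: 0.0
```

```bash
python3 - <<'E'
from h import *
row([.515,-.402,.27],-136.1)
E
```

```text
row [19.0, -232.7, -25.6] [-0.008, 0.003, 0.22] len 235 ang 13
```

```bash
python3 -m pendant '[[5,-58,-25,-0.008,0.003,0.05],[10,-116,-26,-0.008,0.003,0.11],[15,-174,-26,-0.008,0.003,0.17],[19,-233,-26,-0.008,0.003,0.22],[19,-233,-26,-0.008,0.003,0.22],[19,-233,-26,-0.008,0.003,0.22]]' 40 
python3 - <<'E'
from h import *
im,c=shot('wrist','w9')
E
```

```text
time_s: 45.3
tcp_pos: [0.5127, -0.4013, 0.2621]
eef_rot: [179.4, -0.3, -136.1]
contact_force: [0.4, -0.3, -0.0]
gripper_width: 0.04
gripper_force: 0.0
```

View pics/w9.png

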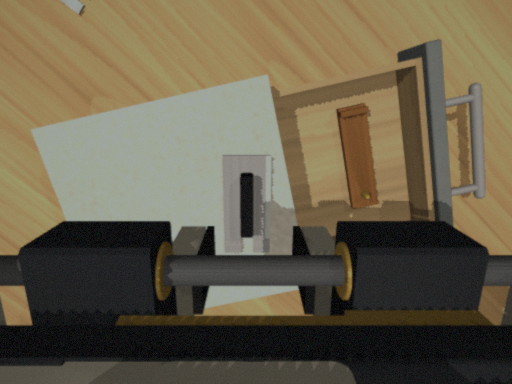

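The view shows the drawer open, with the rest from (355,106) to (363,207), the brass pin near (366,196), and the blade with its ridge at (247,205) and its notch at the bottom end.

```bash
python3 - <<'E'
from h import *
im=cv2.imread('pics/w9.png'); c=cam('wrist')
ridge(.112,im,c,(232,266,160,245))
P=ray(c,[(223,155),(271,155),(267,252),(225,251)],.094);print('plate c',P.mean(0).round(4))
print('pred pin px',proj(c,[[.4442,-.2845,.032],[.4442,-.2845,.046]]).round(1).tolist())
h=cv2.cvtColor(im,cv2.COLOR_BGR2HSV)
sub=h[185:206,354:380]; m=cv2.inRange(h,(18,100,90),(32,255,255)); m[:180]=0;m[206:]=0;m[:,:352]=0;m[:,380:]=0
print('pin blobs',blobs(m,3))
m2=cv2.inRange(h,(3,120,50),(14,255,170)); m2[:,:330]=0;m2[:,390:]=0;m2[:95]=0;m2[215:]=0
cn=max(cv2.findContours(cv2.morphologyEx(m2,cv2.MORPH_CLOSE,np.ones((5,5))),0,2)[0],key=cv2.contourArea)
q=ray(c,cn[:,0],.034)[:,:2].astype(np.float32)*1000; (cx,cy),(w,hh),a=cv2.minAreaRect(q); print('rest',cx,cy,w,hh,a)
cv2.imwrite('pics/c9.png',cv2.resize(im[95:215,325:395],(350,600),interpolation=cv2.INTER_CUBIC))
E
```

```text
ridge 0.5296 -0.3902 size 60.9 12.1 ang 43.85 px [248.  202.2]
plate c [ 0.5337 -0.3865  0.094 ]
pred pin px [[362.8, 194.0], [366.9, 197.3]]
pin blobs [([378.0, 188.0], 44, [376, 180, 4, 20]), ([365.2, 194.6], 51, [361, 191, 9, 9]), ([377.5, 204.0], 11, [374, 201, 6, 5])]
rest 419.53314208984375 -320.8855895996094 116.75051879882812 33.43544006347656 56.076759338378906
```

View pics/c9.png

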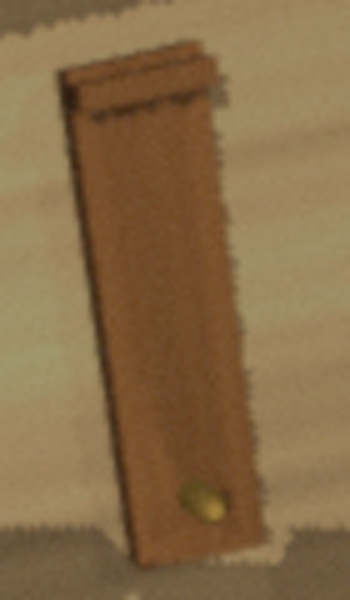

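```bash
python3 - <<'E'
from h import *
c=cam('wrist'); print(ray(c,[(365.2,194.6)],.039).round(4))
row([.5296,-.3902,.1165],-136.15)
E
```

```text
[[ 0.4431 -0.2851  0.039 ]]
row [-20.5, -5.4, 146.5] [0.009, -0.004, 0.0] len 148 ang 1
```

```bash
python3 -m pendant '[[-20,-5,40,0.009,-0.004,0],[-20,-5,90,0.009,-0.004,0],[-20,-5,125,0.009,-0.004,0],[-20,-5,140,0.009,-0.004,0],[-20,-5,145,0.009,-0.004,0],[-20,-5,145,0.009,-0.004,0]]' 40
python3 - <<'E'
from h import *
row([.5296,-.3902,.1165],-136.15)
E
```

```text
time_s: 46.1
tcp_pos: [0.5306, -0.391, 0.1204]
eef_rot: [-179.8, 0.0, -136.1]
contact_force: [0.0, 0.0, 0.4]
gripper_width: 0.0399
gripper_force: 0.0
row [0.1, 1.3, 3.9] [-0.003, 0.001, 0.001] len 4 ang 0
```

```bash
python3 -m pendant '[[0,1,3.5,0,0,0],[0,1,3.5,0,0,0],[0,1,3.5,0,0,0]]' 40
python3 -m pendant '[[0,0,0,0,0,0],[0,0,0,0,0,0],[0,0,0,0,0,0],[0,0,0,0,0,0],[0,0,0,0,0,0],[0,0,0,0,0,0],[0,0,0,0,0,0]]' 0 40
```

```text
time_s: 46.48
tcp_pos: [0.5295, -0.3902, 0.1159]
eef_rot: [-179.9, 0.0, -136.1]
contact_force: [-0.8, -0.6, -0.1]
gripper_width: 0.0399
gripper_force: 0.0
time_s: 47.35
tcp_pos: [0.5294, -0.3901, 0.1155]
eef_rot: [-179.9, 0.0, -136.1]
contact_force: [0.5, -0.3, 1.3]
gripper_width: 0.0116
gripper_force: 40.0
```

```bash
python3 -m pendant '[[0,0,-15,0,0,0],[0,0,-40,0,0,0],[0,0,-50,0,0,0],[0,0,-50,0,0,0]]'
python3 - <<'E'
from h import *
row([.4192,-.3214,.13],-123.75)
E
```

```text
time_s: 47.85
tcp_pos: [0.5297, -0.3901, 0.1666]
eef_rot: [-179.8, 0.1, -136.1]
contact_force: [-0.1, -0.1, -0.9]
gripper_width: 0.0118
gripper_force: 40.0
row [32.0, 126.2, 36.1] [-0.003, 0.001, -0.216] len 135 ang 12
```

```bash
python3 -m pendant '[[11,42,0,0,0,-0.07],[21,84,0,0,0,-0.14],[32,126,0,-0.003,0,-0.216],[32,126,20,-0.003,0,-0.216],[32,126,36,-0.003,0,-0.216],[32,126,36,-0.003,0,-0.216],[32,126,36,-0.003,0,-0.216]]'
python3 - <<'E'
from h import *
im,c=shot('wrist','w10'); 
st=r.get_state(); print(st['tcp_pos'].round(4),st['eef_rot'].round(2))
z=st['tcp_pos'][2]-.0255
uy=np.array([.5563,.8310]); ux=np.array([.8310,-.5563]); t=st['tcp_pos'][:2]
print('exp plate corners px',proj(c,[[*(t+a*ux+b*uy),z+.004] for a,b in((-.023,-.046),(.023,-.046),(.023,.054),(-.023,.054))]).round(1).tolist())
print('exp notch',proj(c,[[*(t+.044*uy),z+.004]]).round(1),'exp pin',proj(c,[[.4437,-.2848,.046]]).round(1))
a=im[100:300,150:350]; cv2.imwrite('pics/c10.png',cv2.resize(a,(600,600),interpolation=cv2.INTER_CUBIC))
E
```

```text
time_s: 48.72
tcp_pos: [0.419, -0.3215, 0.1294]
eef_rot: [179.9, -0.0, -123.7]
contact_force: [-0.4, -0.2, -0.9]
gripper_width: 0.0115
gripper_force: 40.0
[ 0.4192 -0.3216  0.1296] [ 1.7993e+02  1.0000e-02 -1.2375e+02]
exp plate corners px [[297.8, 156.3], [203.6, 156.3], [210.5, 330.9], [291.3, 330.8]]
exp notch [[250.9 315.7]] exp pin [[251.4 263.3]]
```

View pics/c10.png

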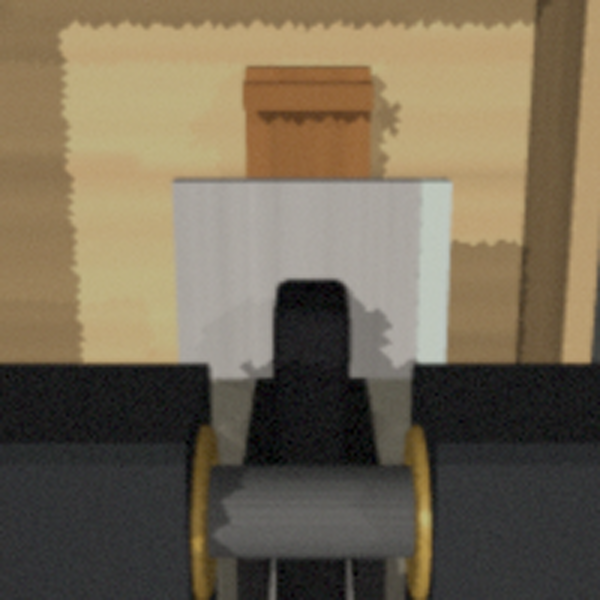

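```bash
python3 - <<'E'
from h import *
c=cam('wrist'); st=r.get_state(); t=st['tcp_pos'][:2]; z=st['tcp_pos'][2]-.0255
uy=np.array([.5563,.8310]); ux=np.array([.8310,-.5563])
f=lambda px,zz:[(round(1000*float((p-t)@ux),1),round(1000*float((p-t)@uy),1)) for p in ray(c,px,zz)[:,:2]]
print('plate corners', f([(208,160),(300.3,160)],z+.004))
print('rest edges', f([(150+246/3,155),(150+371/3,155)],.032))
print('stop top: front/back edges', f([(253,122.3),(253,127.5)],.040))
print('pins',[(round(1000*float((np.array(p)-t)@ux),1),round(1000*float((np.array(p)-t)@uy),1)) for p in((.4442,-.2845),(.4431,-.2851))])
E
```

```text
plate corners [(21.2, -44.1), (-24.1, -44.1)]
rest edges [(14.2, -34.5), (-15.9, -34.5)]
stop top: front/back edges [(-1.0, -58.1), (-1.0, -54.7)]
pins [(0.1, 44.7), (-0.4, 43.6)]
```

The blade is straight over the rest. It is about 0.6 mm off across and about 1.7 mm too far to +y, so I'll correct and lower.

```bash
python3 -m pendant '[[1.6,-0.6,20,0,0,0],[1.6,-0.6,40,0,0,0],[1.6,-0.6,50,0,0,0],[1.6,-0.6,57,0,0,0],[1.6,-0.6,60,0,0,0],[1.6,-0.6,63,0,0,0],[1.6,-0.6,66,0,0,0],[1.6,-0.6,69,0,0,0],[1.6,-0.6,69,0,0,0]]'
```

```text
time_s: 49.9
tcp_pos: [0.4183, -0.3229, 0.0601]
eef_rot: [179.9, 0.0, -123.7]
contact_force: [-0.4, -0.0, -0.3]
gripper_width: 0.0113
gripper_force: 40.0
```

```bash
python3 -m pendant '[[0,0,1,0,0,0],[0,0,2,0,0,0],[0,0,2.5,0,0,0],[0,0,2.5,0,0,0]]'
```

```text
time_s: 50.4
tcp_pos: [0.4184, -0.323, 0.0578]
eef_rot: [179.9, 0.0, -123.7]
contact_force: [0.2, -0.0, -1.1]
gripper_width: 0.0116
gripper_force: 40.0
```

```bash
python3 -m pendant '[[0,0,0.7,0,0,0],[0,0,1.4,0,0,0],[0,0,1.4,0,0,0]]'
python3 -m pendant '[[0,0,0,0,0,0],[0,0,0,0,0,0],[0,0,0,0,0,0],[0,0,0,0,0,0],[0,0,-30,0,0,0],[0,0,-80,0,0,0],[0,0,-140,0,0,0],[0,0,-190,0,0,0],[0,0,-190,0,0,0]]' 34
python3 - <<'E'
from h import *
im,c=shot('wrist','w11'); cv2.imwrite('pics/c11.png',cv2.resize(im[60:260,130:380],(750,600),interpolation=cv2.INTER_CUBIC))
st=r.get_state();print(st['tcp_pos'].round(4),st['eef_rot'].round(2))
E
```

```text
time_s: 50.78
tcp_pos: [0.4194, -0.3235, 0.0574]
eef_rot: [-180.0, 0.0, -123.7]
contact_force: [-1.0, -1.9, 6.6]
gripper_width: 0.0116
gripper_force: 40.0
time_s: 51.9
tcp_pos: [0.4206, -0.3241, 0.2509]
eef_rot: [-179.6, 0.1, -123.7]
contact_force: [0.5, -0.2, -1.0]
gripper_width: 0.0345
gripper_force: 0.0
[ 0.4194 -0.3234  0.2482] [-1.7987e+02  8.0000e-02 -1.2375e+02]
```

View pics/c11.png

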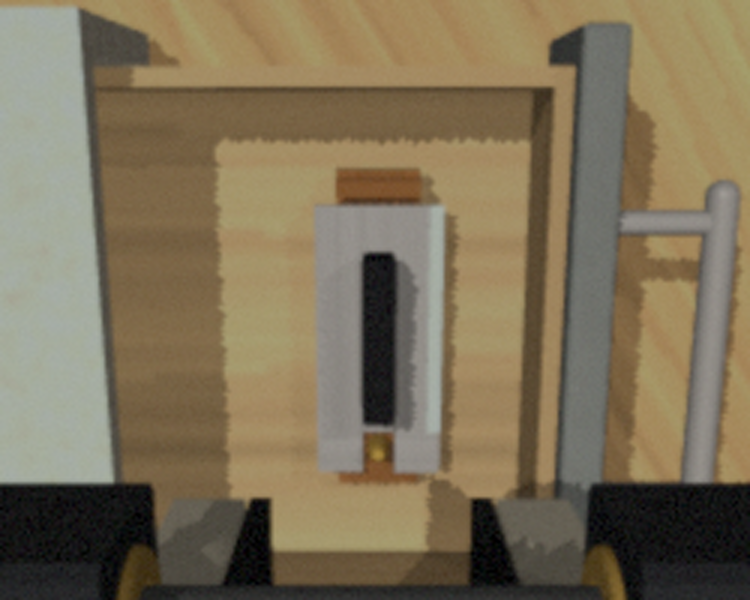

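The blade lies flat and straight on the rest, with the brass pin at (378,448) inside its notch. Now grip the handle again and push the drawer shut.

```bash
python3 -m pendant '[[-3,57,0,0,0,0],[-6,114,20,0,0,0],[-6,114,70,0,0,0],[-6,114,120,0,0,0],[-6,114,120,0,0,0],[-6,114,145,0,0,0],[-6,114,160,0,0,0],[-6,114,171,0,0,0],[-6,114,171,0,0,0]]' 23
python3 -m pendant '[[0,0,0,0,0,0],[0,0,0,0,0,0],[0,0,0,0,0,0],[0,0,0,0,0,0],[0,0,0,0,0,0]]' 0 40
```

```text
time_s: 53.08
tcp_pos: [0.3271, -0.2548, 0.0757]
eef_rot: [179.9, -0.0, -123.7]
contact_force: [-0.5, 0.3, -0.5]
gripper_width: 0.0231
gripper_force: 0.0
time_s: 53.7
tcp_pos: [0.3277, -0.2549, 0.0763]
eef_rot: [-180.0, 0.0, -123.7]
contact_force: [-0.2, 0.1, 6.8]
gripper_width: 0.0096
gripper_force: 40.0
```

```bash
python3 -m pendant '[[0,-5,0,0,0,0],[0,-13,0,0,0,0],[0,-23,0,0,0,0],[0,-33,0,0,0,0],[0,-43,0,0,0,0],[0,-53,0,0,0,0],[0,-63,0,0,0,0],[0,-73,0,0,0,0],[0,-83,0,0,0,0],[0,-93,0,0,0,0],[0,-103,0,0,0,0],[0,-113,0,0,0,0],[0,-121,0,0,0,0],[0,-127,0,0,0,0],[0,-131,0,0,0,0],[0,-134,0,0,0,0],[0,-136,0,0,0,0],[0,-136,0,0,0,0]]'
python3 -m pendant '[[0,-1,0,0,0,0],[0,-2,0,0,0,0],[0,-3,0,0,0,0],[0,-3,0,0,0,0]]'
```

```text
time_s: 55.95
tcp_pos: [0.4412, -0.3305, 0.0763]
eef_rot: [-180.0, 0.0, -123.7]
contact_force: [0.6, 0.9, 6.3]
gripper_width: 0.0097
gripper_force: 40.0
time_s: 56.45
tcp_pos: [0.4434, -0.3321, 0.0763]
eef_rot: [-180.0, 0.0, -123.7]
contact_force: [0.1, 1.5, 7.2]
gripper_width: 0.0092
gripper_force: 40.0
```

```bash
python3 -m pendant '[[0,-1,0,0,0,0],[0,-2,0,0,0,0],[0,-2,0,0,0,0]]'
python3 -m pendant '[[0,-1,0,0,0,0],[0,-2,0,0,0,0],[0,-2,0,0,0,0]]'
```

```text
time_s: 56.82
tcp_pos: [0.4451, -0.3332, 0.0763]
eef_rot: [-180.0, 0.0, -123.7]
contact_force: [-0.0, 1.4, 6.7]
gripper_width: 0.0098
gripper_force: 40.0
time_s: 57.2
tcp_pos: [0.4468, -0.3343, 0.0763]
eef_rot: [-180.0, 0.0, -123.7]
contact_force: [0.9, 2.0, 6.0]
gripper_width: 0.0101
gripper_force: 40.0
```

```bash
python3 -m pendant '[[0,-1,0,0,0,0],[0,-2,0,0,0,0],[0,-2,0,0,0,0]]'
python3 -m pendant '[[0,-1,0,0,0,0],[0,-2,0,0,0,0],[0,-2,0,0,0,0]]'
```

```text
time_s: 57.58
tcp_pos: [0.4484, -0.3354, 0.0763]
eef_rot: [-180.0, 0.0, -123.7]
contact_force: [1.1, 1.7, 5.9]
gripper_width: 0.0099
gripper_force: 40.0
time_s: 57.95
tcp_pos: [0.4501, -0.3365, 0.0763]
eef_rot: [-180.0, 0.0, -123.7]
contact_force: [0.3, 1.8, 6.2]
gripper_width: 0.0098
gripper_force: 40.0
```

No stop is felt yet. I'll release, rise to the earlier viewpoint and measure the bar again.

```bash
python3 -m pendant '[[0,0,0,0,0,0],[0,0,0,0,0,0],[0,0,0,0,0,0],[0,0,-40,0,0,0],[0,0,-100,0,0,0],[0,0,-160,0,0,0],[0,0,-220,0,0,0],[0,0,-220,0,0,0],[0,0,-220,0,0,0]]' 24
python3 - <<'E'
from h import *
im,c=shot('wrist','w12'); st=r.get_state(); print(st['tcp_pos'].round(4))
ux=np.array([.833,-.553])
def bar(im):
    h=cv2.cvtColor(im,cv2.COLOR_BGR2HSV); g=cv2.inRange(h,(0,0,90),(180,60,255)); 
    return g
for n in('w8','w12'):
    I=cv2.imread(f'pics/{n}.png'); h=cv2.cvtColor(I,cv2.COLOR_BGR2HSV)
    print(n,'sat/val row160'); print([(x,int(h[160,x,1]),int(h[160,x,2])) for x in range(194,272,3)])
E
```

```text
time_s: 59.08
tcp_pos: [0.4491, -0.3362, 0.2949]
eef_rot: [179.9, 0.0, -123.8]
contact_force: [-0.0, -0.0, -1.3]
gripper_width: 0.0238
gripper_force: 0.0
[ 0.4489 -0.3362  0.2941]
w8 sat/val row160
[(194, 27, 159), (197, 18, 158), (200, 16, 157), (203, 44, 86), (206, 114, 110), (209, 113, 97), (212, 40, 83), (215, 10, 104), (218, 12, 103), (221, 7, 104), (224, 11, 91), (227, 15, 34), (230, 118, 119), (233, 124, 109), (236, 123, 112), (239, 129, 113), (242, 118, 115), (245, 121, 124), (248, 124, 127), (251, 124, 115), (254, 15, 121), (257, 19, 133), (260, 17, 106), (263, 93, 150), (266, 100, 148), (269, 105, 150)]
w12 sat/val row160
[(194, 26, 167), (197, 17, 166), (200, 17, 168), (203, 74, 90), (206, 108, 92), (209, 11, 111), (212, 14, 111), (215, 11, 114), (218, 12, 105), (221, 6, 45), (224, 68, 56), (227, 117, 124), (230, 122, 130), (233, 122, 115), (236, 116, 121), (239, 124, 119), (242, 124, 125), (245, 121, 131), (248, 24, 117), (251, 20, 142), (254, 20, 129), (257, 78, 124), (260, 99, 160), (263, 91, 160), (266, 98, 159), (269, 122, 125)]
```

```bash
python3 - <<'E'
from h import *
c=cam('wrist'); ux=np.array([.8330,-.5534])
im=cv2.imread('pics/w12.png'); h=cv2.cvtColor(im,cv2.COLOR_BGR2HSV)
for y in range(120,200,16):
    s=h[y,:,1].astype(int)
    e=next(x for x in range(190,215) if s[x]>35); b=[x for x in range(244,262) if s[x]<50]
    B=ray(c,[(np.mean(b),y)],.068)[0,:2]; E=ray(c,[(e-.5,y)],.09)[0,:2]
    print(y,e,np.mean(b),'bar->roof edge mm',round(1000*float((E-B)@ux),1))
E
```

```text
120 201 252.0 bar->roof edge mm 52.5
136 202 252.0 bar->roof edge mm 52.1
152 202 252.0 bar->roof edge mm 52.8
168 203 252.0 bar->roof edge mm 52.4
184 204 252.0 bar->roof edge mm 52.0
```

About 2 mm remain. I'll re-grip and push to the stop.

```bash
python3 -m pendant '[[0,0,50,0,0,0],[0,0,100,0,0,0],[0,0,150,0,0,0],[0,0,175,0,0,0],[0,0,195,0,0,0],[0,0,208,0,0,0],[0,0,216,0,0,0],[0,0,216,0,0,0]]' 24
python3 -m pendant '[[0,0,0,0,0,0],[0,0,0,0,0,0],[0,0,0,0,0,0],[0,0,0,0,0,0],[0,-2,0,0,0,0],[0,-4,0,0,0,0],[0,-4,0,0,0,0]]' 0 40
python3 -m pendant '[[0,-1,0,0,0,0],[0,-2,0,0,0,0],[0,-3,0,0,0,0],[0,-3,0,0,0,0]]'
```

```text
time_s: 60.12
tcp_pos: [0.449, -0.3363, 0.0789]
eef_rot: [179.9, -0.0, -123.7]
contact_force: [-0.4, 0.3, 0.4]
gripper_width: 0.024
gripper_force: 0.0
time_s: 61.0
tcp_pos: [0.4528, -0.3386, 0.08]
eef_rot: [179.9, 0.0, -123.7]
contact_force: [-1.4, 1.6, 6.7]
gripper_width: 0.0097
gripper_force: 40.0
time_s: 61.5
tcp_pos: [0.4529, -0.3388, 0.0799]
eef_rot: [179.7, 0.0, -123.8]
contact_force: [-7.5, 10.5, 18.2]
gripper_width: 0.0097
gripper_force: 40.0
```

The drawer is shut, with 13 N felt at the stop. Release, rise, and check the sheets and drawer.

```bash
python3 -m pendant '[[0,2,0,0,0,0],[0,2,0,0,0,0],[0,2,0,0,0,0],[0,2,0,0,0,0],[0,2,-40,0,0,0],[0,2,-100,0,0,0],[0,2,-160,0,0,0],[0,2,-217,0,0,0],[0,2,-217,0,0,0],[0,2,-217,0,0,0]]' 24
python3 - <<'E'
from h import *
im,c=shot('wrist','w13'); ux=np.array([.8330,-.5534]); h=cv2.cvtColor(im,cv2.COLOR_BGR2HSV)
for y in (136,168):
    s=h[y,:,1].astype(int); e=next(x for x in range(185,215) if s[x]>35); b=[x for x in range(236,262) if s[x]<50]
    print('bar->roof', round(1000*float((ray(c,[(e-.5,y)],.09)[0,:2]-ray(c,[(np.mean(b),y)],.068)[0,:2])@ux),1))
im,c=shot('top','t13')
H=np.array([.4895,.3752]);u=np.array([.8545,.5195]);v=np.array([-.5195,.8545])
for col,z in(('blue',.077),('yellow',.142),('red',.207)):
    m=mask(im,col,90 if col=='blue' else 130,40)
    for b in blobs(m,12):
        if b[0][0]<330 and 150<b[0][1]<240:
            P=ray(c,b[0],z)[0,:2]; print(col,b,'rel home mm',(1000*(P-H)@u).round(1),(1000*(P-H)@v).round(1))
E
```

```text
time_s: 62.75
tcp_pos: [0.4534, -0.3391, 0.2958]
eef_rot: [179.9, 0.0, -123.8]
contact_force: [0.1, 0.5, -0.7]
gripper_width: 0.024
gripper_force: 0.0
bar->roof 48.8
bar->roof 49.0
blue ([127.7, 172.8], 20, [125, 171, 7, 5]) rel home mm 60.1 -74.2
blue ([117.0, 199.1], 39, [109, 195, 16, 9]) rel home mm -3.3 -1.2
yellow ([121.3, 169.4], 31, [118, 167, 8, 6]) rel home mm 57.8 -75.7
yellow ([86.7, 188.1], 24, [84, 185, 6, 6]) rel home mm 58.3 49.8
yellow ([110.1, 196.7], 61, [100, 192, 20, 11]) rel home mm -4.5 -3.8
red ([113.8, 165.4], 36, [110, 163, 9, 6]) rel home mm 56.6 -76.5
red ([78.0, 184.4], 38, [74, 182, 9, 6]) rel home mm 57.9 45.4
red ([100.6, 195.1], 122, [91, 189, 21, 13]) rel home mm -6.0 -0.3
```

Drawer shut; bar to roof measures 49 mm. The top view suggests red may be a few mm short, so I'll nudge it to its stop as I did the others.

```bash
python3 - <<'E'
from h import *
row([.438,.344,.36],-148.7)
E
```

```text
row [-559.5, 392.3, -63.7] [0.004, -0.001, 0.435] len 686 ang 25
```

```bash
python3 -m pendant '[[-43,30,-30,0,0,0.04],[-86,60,-60,0,0,0.08],[-130,91,-64,0,0,0.12],[-173,121,-64,0,0,0.16],[-216,151,-64,0,0,0.2],[-260,182,-64,0,0,0.24],[-303,212,-64,0,0,0.28],[-346,242,-64,0,0,0.32],[-390,273,-64,0,0,0.36],[-433,303,-64,0,0,0.4],[-476,334,-64,0,0,0.435],[-520,364,-64,0,0,0.435],[-560,392,-64,0,0,0.435],[-560,392,-64,0,0,0.435],[-560,392,-64,0,0,0.435]]' 0
python3 - <<'E'
from h import *
grip('red',z=.207)
im,c=shot('wrist','w14')
for col,z in (('red',.207),('yellow',.142),('blue',.077)):
    print(col,[(b,ray(c,b[0],z)[0,:2].round(4)) for b in blobs(mask(im,col,120,40),60)])
row([.438,.344,.2],-148.7)
E
```

```text
time_s: 64.72
tcp_pos: [0.4386, 0.3438, 0.3595]
eef_rot: [180.0, -0.2, -148.6]
contact_force: [0.2, -0.0, 0.4]
gripper_width: 0.0005
gripper_force: 0.0
red centre 0.4715 0.3643 size 26.4 0.0 long-side ang -58.67 sheet yaw 31.33 px [253. 224.]
red [(([253.2, 231.4], 135, [239, 224, 29, 24]), array([0.4782, 0.3682]))]
yellow [(([255.4, 214.5], 771, [230, 207, 52, 16]), array([0.4817, 0.3733]))]
blue [(([255.8, 199.6], 491, [235, 194, 43, 12]), array([0.4826, 0.375 ]))]
row [0.1, 1.0, 160.6] [0.001, -0.001, -0.0] len 161 ang 0
```

```bash
python3 -m pendant '[[0,1,60,0,0,0],[0,1,120,0,0,0],[0,1,160,0,0,0],[0,1,160,0,0,0],[-15,1,160,0,0,0],[-28,1,160,0,0,0],[-36,1,160,0,0,0],[-40,1,160,0,0,0],[-40,1,160,0,0,0]]'
python3 -m pendant '[[-1,0,0,0,0,0],[-2,0,0,0,0,0],[-4,0,0,0,0,0],[-6,0,0,0,0,0],[-6,0,0,0,0,0]]'
```

```text
time_s: 65.95
tcp_pos: [0.4725, 0.3659, 0.201]
eef_rot: [179.9, -0.0, -148.7]
contact_force: [0.7, 0.6, -0.0]
gripper_width: 0.0004
gripper_force: 0.0
time_s: 66.58
tcp_pos: [0.4768, 0.3685, 0.201]
eef_rot: [179.9, -0.1, -148.7]
contact_force: [-5.0, -1.2, 3.6]
gripper_width: 0.0006
gripper_force: 2.5
```

Red is at its stop too, at the same TCP position as the other two. Retract, then a final check.

```bash
python3 -m pendant '[[20,0,0,0,0,0],[50,0,0,0,0,0],[60,20,-60,0,0,0],[60,70,-120,0,0,0],[60,130,-150,0,0,0],[60,190,-150,0,0,0],[60,190,-150,0,0,0]]'
python3 - <<'E'
from h import *
im,c=shot('top','t15'); o=cv2.imread('pics/t13.png')
H=np.array([.4895,.3752]);u=np.array([.8545,.5195]);v=np.array([-.5195,.8545])
for col,z in(('blue',.077),('yellow',.142),('red',.207)):
    for b in blobs(mask(im,col,90 if col=='blue' else 130,40),12):
        if b[0][0]<330 and 150<b[0][1]<240:
            P=ray(c,b[0],z)[0,:2]; print(col,b,(1000*(P-H)@u).round(1),(1000*(P-H)@v).round(1))
d=cv2.absdiff(im,o).max(2); d=cv2.morphologyEx((d>50).astype(np.uint8),cv2.MORPH_OPEN,np.ones((3,3))); print('changes',blobs(d,20))
print(r.get_state()['tcp_pos'])
E
```

```text
time_s: 67.45
tcp_pos: [0.3259, 0.5027, 0.3517]
eef_rot: [179.9, 0.0, -148.5]
contact_force: [-0.3, -0.2, -0.9]
gripper_width: 0.0005
gripper_force: 0.0
blue ([127.5, 172.9], 19, [125, 171, 6, 5]) 60.1 -73.4
blue ([116.8, 199.1], 38, [109, 194, 16, 10]) -2.9 -0.6
yellow ([121.1, 169.4], 34, [117, 167, 9, 6]) 58.1 -75.1
yellow ([86.4, 188.1], 27, [83, 186, 9, 5]) 58.8 50.7
yellow ([108.8, 196.9], 72, [100, 191, 18, 12]) -3.0 0.2
red ([113.6, 165.4], 36, [110, 163, 9, 6]) 56.9 -76.0
red ([67.5, 175.0], 21, [64, 167, 8, 16]) 100.3 60.9
red ([78.0, 184.5], 39, [74, 182, 9, 6]) 57.6 45.6
red ([100.5, 194.4], 122, [90, 189, 23, 12]) -4.0 -0.9
changes [([158.8, 6.4], 84, [152, 3, 14, 8]), ([104.7, 60.0], 21, [103, 58, 5, 5]), ([92.9, 70.5], 293, [80, 60, 31, 27]), ([98.5, 79.1], 75, [94, 73, 10, 13]), ([106.0, 84.0], 27, [104, 80, 5, 9]), ([94.0, 94.5], 92, [87, 87, 16, 16]), ([76.0, 95.8], 68, [71, 88, 13, 16]), ([148.2, 101.4], 96, [142, 95, 14, 13]), ([136.4, 103.5], 35, [133, 100, 9, 8]), ([162.0, 103.9], 32, [158, 102, 9, 5]), ([170.7, 111.9], 67, [166, 107, 9, 12]), ([138.5, 114.1], 85, [133, 109, 13, 12]), ([76.3, 117.3], 62, [74, 111, 6, 14]), ([68.8, 122.2], 60, [65, 117, 8, 12]), ([163.4, 135.1], 747, [137, 119, 45, 47]), ([263.0, 235.5], 12940, [199, 124, 128, 260]), ([83.3, 154.1], 1317, [60, 131, 48, 49]), ([262.2, 133.8], 36, [259, 132, 8, 5]), ([375.8, 185.4], 6739, [309, 145, 129, 78]), ([173.2, 172.4], 70, [170, 168, 8, 11]), ([99.0, 191.0], 23, [96, 189, 7, 5]), ([334.9, 228.5], 592, [318, 211, 36, 35]), ([22.3, 246.5], 2363, [0, 214, 53, 69]), ([102.3, 355.7], 7802, [0, 317, 197, 67]), ([229.8, 339.7], 851, [206, 324, 46, 46]), ([217.3, 370.9], 795, [199, 355, 37, 29]), ([75.0, 381.9], 30, [71, 380, 10, 4])]
[0.32584807 0.50286606 0.35123137]
```

```bash
python3 -c "
from plant import r
print(r.close_job())"
```

```text
the job is handed in; nothing more can be done
None
```

I handed the job in at about 67 s: all three sheets are pushed to the stops on their matching rails, and the drawer is shut on the blade, which I saw seated with its notch over the pin before closing; the interface returned no verdict.

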